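Reload and start the cartridge reader

ROBOT

A 6-joint arm with a two-finger parallel gripper is mounted at the origin on the work surface. World frame = base frame: x ahead of the robot, y to its left, z up, the work surface at z = 0. Lengths are in m, angles in rad, forces in N, time in s.
With the tool pointing down it reaches from about 0.325 to 0.775 m from the base axis. Payload 5.5 kg.
Tool frame: the origin (TCP) lies midway between the tips of the shut fingers; the grasp point (between the pads) lies 19 mm behind it; z points along the fingers, y is the line along which they close (so a half turn about z gives the same grasp; the last joint's range is limited). The gripper opens to 88 mm and grips with 3 to 60 N. Pads are 20 mm wide; open, the fingers measure 115 mm over their backs; the gripper's body (75 mm by 178 mm) begins 61 mm behind the grasp point.
Start: joints at [1.205, 0.091, 1.231, -0, 1.82, -0.057], TCP at [0.182, 0.572, 0.184] pointing down, gripper open.
Joint ranges: [-2.87, 2.87], [-0.86, 2.18], [0.17, 2.46], [-1.51, 4.65], [0.06, 2.69], [-2.65, 2.65]. Speed limits (rad/s): [2.57, 2.57, 3.01, 3.14, 3.14, 3.14].

INTERFACE

Orientations are given as a rotation vector (axis times angle).
In Python, from bench import r gives the robot as it stands.
- The arm moves only by the shell command python3 -m inch 'ROWS' [OPENING] [FORCE]. ROWS is JSON, a list of rows, each a list of 4 numbers: the shift along the tool's x, y, z in cm, then the turn about the tool's z in rad. A call has 1 to 12 rows; each row is the pose to reach, as a shift and turn from the pose commanded when the call began, along the tool's axes at that moment; what a row does not reach only later rows make up. A row lasts 1/12 s, in which the tool goes at most 41.7 mm and 7.16 degrees, less where a joint would pass 70% of its speed; a pose out of reach is approached as far as the arm can. A call with a gripper value outside its range is refused whole. OPENING is the closure, from 0 (fully open) to 1 (shut), set as the call begins (- or left out, the last holds). The fingers move at their own pace and stop on an object; FORCE is the grip in N (left out, the last holds). Time passes only in rows, so rows that repeat a pose let the fingers close. It gives the time, the measured TCP pose, the force, the opening and the grip force at its end, in the units of the state.
- r.get_state(): the state, without advancing time (a new reading comes with each control period).
- r.camera(name): name is "scene" or "top" or "wrist"; returns a dict with "pixels" (420x560x3 uint8, red, green, blue), "vertical_fov" (degrees; the focal length in pixels is half the picture's height over the tangent of half this angle, whatever the lens; pixels are square), "cx", "cy" (the principal point, pixels), "R" (3x3) and "t" (3): a world point X has camera coordinates R X + t; the wrist camera has in their place "hand_eye" (4x4, takes a point from camera to tool coordinates, whose origin is the TCP and whose axes are the flange's). Camera axes: x right, y down, z forward; pixel columns grow to the right and rows downward; lengths in m; the calibration is good to about 2 mm. A picture is of the moment at which its call begins: read the wrist's pose just before it. There is no depth.
- r.job_done(): hands the job in; it is judged then, once.
The state is a dict: "time": time; "joint_positions": joint angles; "qd": joint speeds; "joint_torque": joint torques, N m; "tcp_pos": TCP position; "ee_rot": TCP orientation; "wrist_force": force on the tool from outside, world axes, zero at the start; "ft_torque": the same for the moment, N m; "width": opening from 0.0 (shut) to 1.0 (fully open); "grip_force": force on a finger pad.
Only numpy, scipy, OpenCV 4.12 (cv2) and the standard library are available. Lean on these libraries where they do the work, as an engineer would, in place of code of your own. Each camera call takes 0.05 s, during which the arm holds its last target. There are 200 camera calls.

TASK

Get the reader ready and start it: lay the spent cartridge from its middle pocket in the steel tray, put the stopper fully home in the open amber flask, drop every black cartridge from the bench into a pocket of its own, flat on the bottom, and swing that pocket's lever fully shut over it. When all that is done, press the start pedal right down to its stop for a moment and let it come back up. Leave the other things on the bench where they are and do not tip the flask over.

Things in the scene. Friction and masses are not known exactly. Their poses are not given: they have to be found in the camera images.
- reader: Cartridge reader, a fixed grey slab 170 mm (x) by 250 mm (y) by 50 mm high; origin at the centre of its underside; its front (-x of its own frame) faces the robot. Its top carries a row of three pockets along its y axis, 75 mm apart, with a steel clamp lever hinged behind (+x of) each pocket
- pocket0 (a point): centre of the floor of pocket 0 of the reader, axes as the reader's. The pocket is a rectangular recess 47 mm along the reader's x, 33 mm along its y, 14 mm deep, its floor 36 mm above the bench, with a 1.5 mm chamfered mouth (the -y end of the row)
- pocket1 (a point): centre of the floor of pocket 1 of the reader, axes as the reader's. The pocket is a rectangular recess 47 mm along the reader's x, 33 mm along its y, 14 mm deep, its floor 36 mm above the bench, with a 1.5 mm chamfered mouth (the middle one)
- pocket2 (a point): centre of the floor of pocket 2 of the reader, axes as the reader's. The pocket is a rectangular recess 47 mm along the reader's x, 33 mm along its y, 14 mm deep, its floor 36 mm above the bench, with a 1.5 mm chamfered mouth (the +y end of the row)
- lever0 (a joint): angle of the clamp lever of pocket 0, rad: 0 = shut, lying level over the pocket and pointing to the reader's -x, its underside about 1.5 mm above a seated cartridge; 1.57 = upright; up to 2.2 = leaning back (+x). It stays where it is left (stiff pivot, about 0.04 N m, no spring)
- lever0_hinge (a point): pivot of lever 0, fixed on the reader, axes as the reader's: 40 mm behind (+x) the pocket's centre, 70.5 mm above the bench; the pivot runs along the reader's y. The lever is a steel bar 6 mm thick, 12 mm wide, 65 mm long from the pivot, with a 20 mm wide tab at its end
- lever1 (a joint): angle of the clamp lever of pocket 1, rad: 0 = shut, lying level over the pocket and pointing to the reader's -x, its underside about 1.5 mm above a seated cartridge; 1.57 = upright; up to 2.2 = leaning back (+x). It stays where it is left (stiff pivot, about 0.04 N m, no spring)
- lever1_hinge (a point): pivot of lever 1, fixed on the reader, axes as the reader's: 40 mm behind (+x) the pocket's centre, 70.5 mm above the bench; the pivot runs along the reader's y. The lever is a steel bar 6 mm thick, 12 mm wide, 65 mm long from the pivot, with a 20 mm wide tab at its end
- lever2 (a joint): angle of the clamp lever of pocket 2, rad: 0 = shut, lying level over the pocket and pointing to the reader's -x, its underside about 1.5 mm above a seated cartridge; 1.57 = upright; up to 2.2 = leaning back (+x). It stays where it is left (stiff pivot, about 0.04 N m, no spring)
- lever2_hinge (a point): pivot of lever 2, fixed on the reader, axes as the reader's: 40 mm behind (+x) the pocket's centre, 70.5 mm above the bench; the pivot runs along the reader's y. The lever is a steel bar 6 mm thick, 12 mm wide, 65 mm long from the pivot, with a 20 mm wide tab at its end
- cartridge0: Sensor cartridge, black plastic block 44 mm (its x) by 30 mm (its y) by 28 mm high, about 50 g, loose, lying flat; origin at the centre of its underside. Symmetric: either way round fits any pocket; seated, it stands 14 mm out of the reader's top. May be absent (None)
- cartridge1: Sensor cartridge, black plastic block 44 mm (its x) by 30 mm (its y) by 28 mm high, about 50 g, loose, lying flat; origin at the centre of its underside. Symmetric: either way round fits any pocket; seated, it stands 14 mm out of the reader's top. May be absent (None)
- cartridge2: Sensor cartridge, black plastic block 44 mm (its x) by 30 mm (its y) by 28 mm high, about 50 g, loose, lying flat; origin at the centre of its underside. Symmetric: either way round fits any pocket; seated, it stands 14 mm out of the reader's top. May be absent (None)
- flask: Amber glass sample flask, conical, loose, about 250 g: foot 66 mm across, total height 95 mm, open neck 31 mm outside and 24 mm inside over its top 33 mm; origin at the centre of its underside
- flask_mouth (a point): centre of the flask's rim, 95 mm above its foot
- stopper_shoulder (a point): Centre of the shoulder of the black rubber stopper (loose, 30 g), axes as the stopper's. Below it an 18 mm long taper, 17 mm across at the bottom, 21.6 mm at its top; above it the round head, 20 mm high, 29 to 27 mm across. Home, the shoulder rests on the flask's rim. It starts upright in a hole of a fixed white stand (70 mm square, 26 mm high), shoulder on the stand's top
- spent: The spent cartridge: the same black block, 44 by 30 by 28 mm, 50 g, origin at the centre of its underside. It starts seated in the middle pocket (pocket1), its lever standing open
- tray_in (a point): centre of the inner floor of the fixed steel tray for spent cartridges in front of the reader, axes as the tray's: 80 mm (x) by 120 mm (y) outside, walls 4 mm, 22 mm high, floor 4 mm above the bench
- pedal (a joint): angle of the start pedal, rad: 0 = up (released), 0.25 = down at its stop. Sprung: needs about 3 N at the pad to start and about 8 N at the stop; returns by itself
- pedal_pad (a point): Where to press, on top of the pedal plate 68 mm from its hinge: 44 mm above the bench when up, goes down 16 mm. Up, its x axis is level and runs along the pedal, away from the robot. Plate 90 by 68 mm, aluminium, hinged at its far (+x) end 19 mm above the bench, sloping up to the robot (0.3 rad up, 0.05 rad at its stop), on a fixed dark base 115 by 80 mm
- beaker: bystander: clear glass beaker, 70 mm across, 90 mm high; origin at the centre of its underside
- sample_tube: bystander: small upright tube jar with orange cap, 32 mm across, 90 mm high; origin at the centre of its underside
- reagent_bottle: bystander: white bottle with blue cap, 68 mm across, 130 mm high; origin at the centre of its underside
- marker: bystander: white marker pen with black cap lying flat, 130 mm long
There are look-alikes about, which are no part of the job. What is shaped like the spent but green or red is not meant.

How it is judged:
By the outcome, as a careful person would: the job done as asked, in the order asked, and still so for the second after the job is handed in, with the robot touching nothing.
Of cartridge0, cartridge1, cartridge2 only 2 to 3 are there at a start; the rules pass over those that are not, and their reading is None.
At some moment in a run one of cartridge0, cartridge1, cartridge2 may be knocked a few centimetres aside while the robot is not near it.
It also fails if it takes over 210 s, if anything falls off the work surface, if the arm or the gripper's body presses on something with over 40 N, if the wrist force passes 120 N, or if a joint passes its speed limit or range.

## Working session

There is one attempt and no reset: what is moved stays moved. The work goes in short steps, Python scripts to look and compute and a shell command to move; the robot and the scene stay as the last step left them, time stands still between calls to the robot, and variables do not carry over. Pictures are saved under pics/ and viewed, at most 14 in all, crops included, and the job is handed in when it is done.

```bash
ls; mkdir -p pics
cat > h.py <<'E'
import numpy as np,cv2
from bench import r
def cam(n):
    s=r.get_state() if n=='wrist' else None
    c=r.camera(n); c['s']=s; return c
def save(c,f,crop=None,k=1):
    p=c['pixels'][...,::-1]
    if crop: x0,y0,x1,y1=crop; p=p[y0:y1,x0:x1]
    cv2.imwrite('pics/'+f,cv2.resize(p,None,fx=k,fy=k,interpolation=cv2.INTER_CUBIC))
def pose(c):
    if 'R' in c: return np.array(c['R']),np.array(c['t'])
    H=np.array(c['hand_eye']); s=c['s']; Rt=cv2.Rodrigues(np.array(s['ee_rot'],float))[0]
    Rw=Rt@H[:3,:3]; tw=Rt@H[:3,3]+np.array(s['tcp_pos']); return Rw.T,-Rw.T@tw
def foc(c): return c['pixels'].shape[0]/2/np.tan(np.radians(c['vertical_fov'])/2)
def ray(c,uv,z):
    R,t=pose(c); f=foc(c); d=R.T@np.array([(uv[0]-c['cx'])/f,(uv[1]-c['cy'])/f,1]); o=-R.T@t
    return o+d*(z-o[2])/d[2]
def proj(c,X):
    R,t=pose(c); q=R@np.array(X)+t; return q[:2]/q[2]*foc(c)+[c['cx'],c['cy']]
E
python3 - <<'E'
from h import *
import pickle
for n in ['scene','top']:
    c=cam(n); save(c,n+'.png',k=1.4); pickle.dump(c,open(n+'.pkl','wb')); print(n,{k:np.round(v,3).tolist() for k,v in c.items() if k not in('pixels','s')}, [k for k in c])
s=r.get_state();print(s)
E
```

```text
pics
scene {'vertical_fov': 52.243, 'cx': 272.004, 'cy': 209.012, 'R': [[0.291, 0.957, 0.001], [0.766, -0.232, -0.599], [-0.573, 0.175, -0.801]], 't': [-0.165, -0.385, 1.547]} ['pixels', 'vertical_fov', 'cx', 'cy', 'R', 't', 's']
top {'vertical_fov': 48.309, 'cx': 271.126, 'cy': 202.365, 'R': [[0.002, -1.0, -0.029], [-0.996, 0.0, -0.084], [0.084, 0.029, -0.996]], 't': [0.018, 0.586, 1.134]} ['pixels', 'vertical_fov', 'cx', 'cy', 'R', 't', 's']
{'time': 0.1, 'joint_positions': array([ 1.20531928e+00,  9.17542528e-02,  1.23172673e+00,  1.13433117e-05,
        1.81978700e+00, -5.67162162e-02]), 'qd': array([ 0.00173624, -0.00188416, -0.00250747,  0.00047506,  0.00198604,
       -0.00146214]), 'joint_torque': array([ 3.95751253e-03, -4.47855484e+01, -4.07568920e+01,  7.00242841e-02,
        2.83568428e-02, -7.38237759e-05]), 'tcp_pos': array([0.18222004, 0.57132684, 0.18275942]), 'ee_rot': array([-4.83016032e-01, -3.10387182e+00,  2.56927786e-03]), 'wrist_force': array([-0.18592785, -0.07955393, -0.29806736]), 'ft_torque': array([-0.00236767, -0.03359252,  0.02535458]), 'grip_force': 0.0, 'width': 0.9970348379413171}
```

View pics/scene.png

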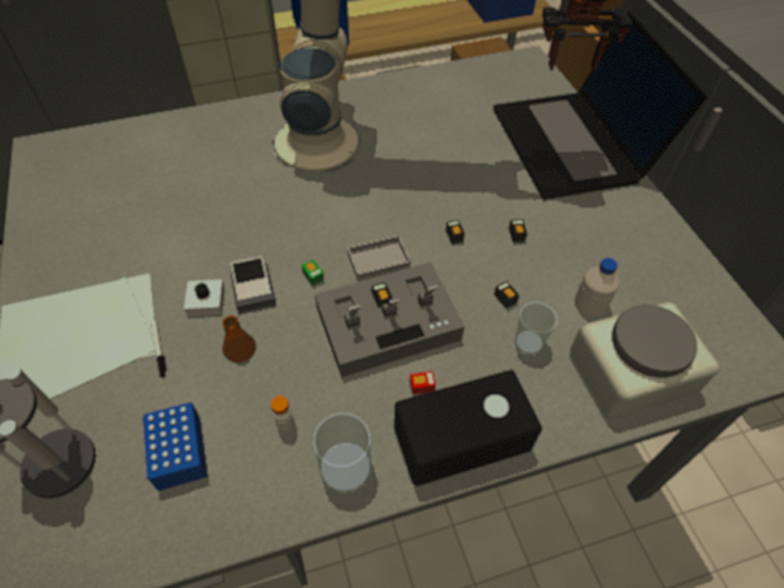

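View pics/top.png

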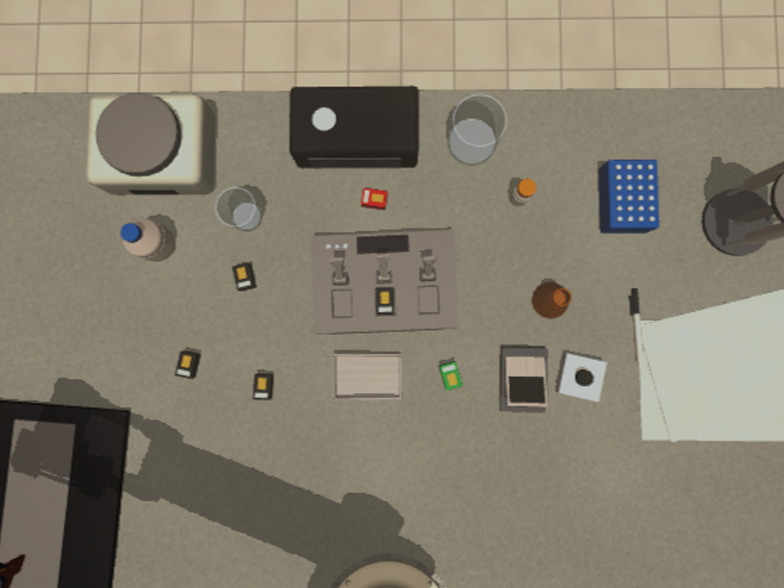

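Top view (1.4× picture pixels): the black bench cartridges are at (244,277), (188,363) and (263,385), the spent one is in the middle pocket at (385,300), and the tray is at (368,375). The amber flask is at (550,300), the stopper on its white stand at (583,377), and the pedal at (525,380). Green (451,375) and red (374,198) blocks are look-alikes.

```bash
cat >> h.py <<'E'
def delta(x,y,z,yaw=None,s=None):
    """yaw = world angle of tool y axis (closing line), mod pi"""
    s=s or r.get_state(); R=cv2.Rodrigues(np.array(s['ee_rot'],float))[0]
    d=R.T@(np.array([x,y,z])-s['tcp_pos'])*100
    cur=np.arctan2(R[1,1],R[0,1]); t=0
    if yaw is not None: t=-((yaw-cur+np.pi/2)%np.pi-np.pi/2)
    return np.round(np.r_[d,t],3)
E
python3 - <<'E'
from h import *
import pickle
c=pickle.load(open('top.pkl','rb'))
g=c['pixels'].max(2)
m=(g<60).astype(np.uint8)
for n,uv,z in [('c_a',(244,277),.028),('c_b',(188,363),.028),('c_c',(263,385),.028),('spent',(385,300),.064),('tray',(368,375),.01),('pedal',(526,390),.044),('stand',(583,377),.026),('flaskmouth',(562,298),.095),('rdr nearL',(315,333),.05),('rdr nearR',(458,326),.05),('rdr farL',(314,234),.05),('rdr farR',(452,228),.05),('tab0',(428,254),.12),('tab1',(383,257),.12),('tab2',(339,256),.12),('tube',(525,187),.09)]:
    print(n,np.round(ray(c,np.array(uv)/1.4,z),3))
print(delta(.42,.1,.35,np.pi/2))
s=r.get_state(); c=cam('wrist');print(np.round(c['hand_eye'],3),c['vertical_fov'],c['cx'],c['cy'])
E
```

```text
c_a [0.597 0.259 0.028]
c_b [0.445 0.355 0.028]
c_c [0.407 0.222 0.028]
spent [0.554 0.008 0.064]
tray [0.424 0.039 0.01 ]
pedal [ 0.402 -0.233  0.044]
stand [ 0.423 -0.334  0.026]
flaskmouth [ 0.556 -0.284  0.095]
rdr nearL [0.498 0.129 0.05 ]
rdr nearR [ 0.511 -0.117  0.05 ]
rdr farL [0.671 0.132 0.05 ]
rdr farR [ 0.68  -0.108  0.05 ]
tab0 [ 0.626 -0.063  0.12 ]
tab1 [0.621 0.01  0.12 ]
tab2 [0.623 0.082 0.12 ]
tube [ 0.743 -0.228  0.09 ]
[-36.974 -37.706 -16.665  -0.309]
[[ 0.    -0.964 -0.268  0.073]
 [ 1.     0.     0.    -0.001]
 [-0.    -0.268  0.964 -0.2  ]
 [ 0.     0.     0.     1.   ]] 70.17830481026378 290.7375017604627 210.87039759779847
```

Run:
```python
from h import *
R=delta(.49,.03,.21,np.pi/2-.02); print(R)
```

```text
[-45.772 -42.224  -2.653  -0.289]
```

```bash
python3 -m inch '[[-3.5,-3.2,-0.2,0],[-7,-6.4,-0.4,0],[-10.5,-9.6,-0.6,0],[-14,-12.8,-0.8,0],[-17.5,-16,-1,0],[-21,-19.2,-1.2,0],[-24.5,-22.4,-1.4,0],[-28,-25.6,-1.6,0],[-28,-25.6,-1.6,0]]'; python3 -m inch '[[-3.5,-3.2,-0.2,-0.1],[-7,-6.4,-0.4,-0.2],[-10.5,-9.6,-0.6,-0.289],[-14,-12.8,-0.8,-0.289],[-17.8,-16.6,-1,-0.289],[-17.8,-16.6,-1,-0.289],[-17.8,-16.6,-1,-0.289]]'
python3 - <<'E'
from h import *
import pickle
c=cam('wrist'); save(c,'w1.png',k=1.4); pickle.dump(c,open('w1.pkl','wb')); print(delta(.49,.03,.21,np.pi/2-.02))
E
```

```text
time: 0.9
tcp_pos: [0.3693, 0.2449, 0.1995]
ee_rot: [0.482, 3.104, 0.0]
wrist_force: [0.3, 0.8, 0.5]
width: 0.999
grip_force: 0.0
time: 1.48
tcp_pos: [0.4899, 0.0284, 0.2084]
ee_rot: [-0.042, -3.14, 0.004]
wrist_force: [0.2, 0.6, 0.4]
width: 1.0
grip_force: 0.0
[-0.124 -0.124 -0.145 -0.006]
```

View pics/w1.png

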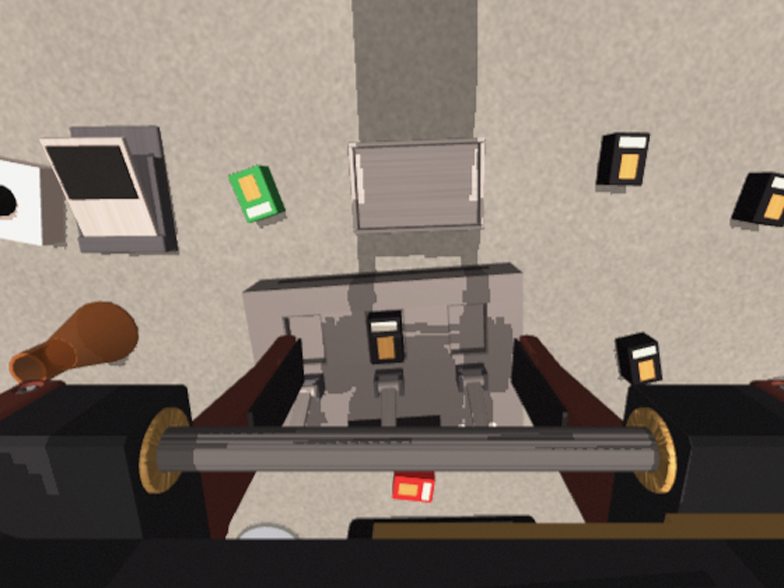

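Wrist view (up is towards the robot, right is +y): spent cartridge at (386,335) in the middle pocket, empty pockets at (305,338) and (466,330), and the tray at (417,187). The levers stand open around (312,385), (389,382) and (472,378). I'll enlarge the reader to measure it and confirm the spent cartridge.

Run:
```python
from h import *
import pickle
c=pickle.load(open('w1.pkl','rb')); save(c,'w1c.png',crop=(170,180,380,310),k=3.8)
```

```text
(no output)
```

View pics/w1c.png

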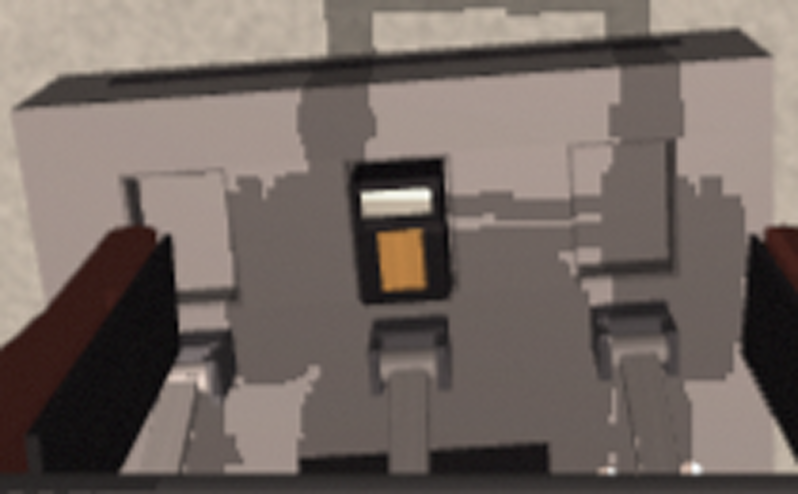

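The crop confirms it: the middle pocket holds the black cartridge with orange and white label, and all three levers lean back.

Run:
```python
from h import *
import pickle
c=pickle.load(open('w1.pkl','rb'))
P=lambda u,v,z:ray(c,(170+u/3.8-.4,180+v/3.8-.4),z)
a=P(15,107,.05);b=P(772,56,.05); print('front',a,b,np.linalg.norm(a-b)); th=np.arctan2(*(b-a)[:2]*[-1,1]); print('yaw',th)
xa=np.array([np.cos(th),np.sin(th)]); ya=np.array([-xa[1],xa[0]])
# front edge midpoint
p2=[P(*q,.05) for q in [(570,146),(675,140),(676,270),(575,276)]]
print('p2',np.round(p2,4),np.mean(p2,0))
p0=[P(*q,.05) for q in [(121,178),(224,170),(240,298)]]
print('p0',np.round(p0,4),(p0[0]+p0[2])/2)
s=[P(*q,.064) for q in [(355,187),(443,185),(450,297),(361,302)]]
print('sp',np.round(s,4),np.mean(s,0))
# labels by mask
hsv=cv2.cvtColor(c['pixels'],cv2.COLOR_RGB2HSV)
dark=((c['pixels'].max(2)<70)).astype(np.uint8)
orange=cv2.inRange(hsv,(10,120,120),(25,255,255))
n,l,st,ce=cv2.connectedComponentsWithStats(orange)
for i in range(1,n):
    if st[i,4]>40: print('orange',st[i].tolist(),ce[i],ray(c,ce[i],.028))
```

```text
front [ 0.50812914 -0.11893556  0.05      ] [0.49748385 0.12758578 0.05      ] 0.24675107804708277
yaw 0.043155230048940646
p2 [[0.5261 0.0625 0.05  ]
 [0.525  0.097  0.05  ]
 [0.5711 0.0984 0.05  ]
 [0.5724 0.0641 0.05  ]] [0.54866158 0.08050775 0.05      ]
p0 [[ 0.5334 -0.0869  0.05  ]
 [ 0.5315 -0.0523  0.05  ]
 [ 0.5777 -0.0506  0.05  ]] [ 0.55553423 -0.06874637  0.05      ]
sp [[ 0.5338 -0.0076  0.064 ]
 [ 0.5339  0.0206  0.064 ]
 [ 0.5728  0.0217  0.064 ]
 [ 0.5738 -0.0077  0.064 ]] [0.55356284 0.00672464 0.064     ]
orange [442, 110, 14, 18, 219] [448.5890411  118.47945205] [0.41043855 0.22126974 0.028     ]
orange [170, 125, 16, 18, 177] [177.88135593 133.6440678 ] [ 0.41951571 -0.11030328  0.028     ]
orange [546, 138, 14, 19, 192] [553.1875     147.76041667] [0.44888487 0.3553505  0.028     ]
orange [34, 218, 27, 31, 248] [ 48.16129032 235.78225806] [ 0.54852489 -0.30331756  0.028     ]
orange [269, 240, 13, 16, 170] [275.26470588 247.82352941] [0.57389757 0.00377438 0.028     ]
orange [7, 252, 13, 22, 75] [ 11.04       260.61333333] [ 0.58361361 -0.36388271  0.028     ]
orange [456, 257, 12, 15, 151] [461.53642384 263.99337748] [0.60457796 0.26124174 0.028     ]
orange [466, 297, 17, 55, 333] [476.34534535 326.68168168] [0.70657144 0.29578476 0.028     ]
orange [99, 306, 13, 46, 219] [103.57534247 330.8173516 ] [ 0.70008615 -0.25723599  0.028     ]
orange [285, 345, 13, 9, 103] [290.98058252 349.15533981] [0.73938961 0.02093419 0.028     ]
```

Run:
```python
from h import *
print(delta(.5525,.006,.053,np.pi/2+.044))
```

```text
[-6.461 -2.353 15.545 -0.07 ]
```

```bash
python3 -m inch '[[-3.2,-1.2,3,-0.035],[-6.46,-2.35,6,-0.07],[-6.46,-2.35,9,-0.07],[-6.46,-2.35,11,-0.07],[-6.46,-2.35,11,-0.07]]' 0.4 20;  python3 - <<'E'
from h import *
print(delta(.5525,.006,.053,np.pi/2+.044))
E
```

```text
time: 1.95
tcp_pos: [0.5489, 0.011, 0.0928]
ee_rot: [0.08, -3.13, -0.002]
wrist_force: [-2.1, -0.3, -0.9]
width: 0.661
grip_force: 0.0
[-0.376 -0.519  3.975  0.007]
```

```bash
python3 -m inch '[[0,0,0,0],[0,0,0,0]]';  python3 - <<'E'
from h import *
print(delta(.5525,.006,.053,np.pi/2+.044))
E
```

```text
time: 2.12
tcp_pos: [0.5527, 0.0106, 0.1017]
ee_rot: [-0.081, 3.138, 0.0]
wrist_force: [0.4, 1.4, 0.6]
width: 0.602
grip_force: 0.0
[ 0.055 -0.462  4.872  0.007]
```

```bash
python3 -m inch '[[0.05,-0.46,1,0],[0.05,-0.46,3,0],[0.05,-0.46,4,0],[0.05,-0.46,4.8,0],[0.05,-0.46,4.8,0],[0.05,-0.46,4.8,0]]';  python3 - <<'E'
from h import *
print(delta(.5525,.006,.053,np.pi/2+.044))
E
python3 -m inch '[[0,0,0,0],[0,0,0,0],[0,0,0,0],[0,0,0,0],[0,0,0,0]]' 0.9 15;  python3 - <<'E'
from h import *
print(delta(.5525,.006,.053,np.pi/2+.044)); s=r.get_state(); print(s['wrist_force'],s['ft_torque'])
E
```

```text
time: 2.62
tcp_pos: [0.5519, 0.0051, 0.0517]
ee_rot: [0.079, -3.141, -0.0]
wrist_force: [1.2, -0.5, 0.6]
width: 0.597
grip_force: 0.0
[-0.067  0.085 -0.126  0.006]
time: 3.03
tcp_pos: [0.5521, 0.0051, 0.0519]
ee_rot: [-0.079, 3.14, -0.0]
wrist_force: [-0.5, 0.7, 0.5]
width: 0.264
grip_force: 0.0
[-0.041  0.088 -0.113  0.006]
[-0.4658649   0.72751425  0.51785485] [ 0.06718199 -0.04495326 -0.01859058]
```

```bash
python3 -m inch '[[0,0,0,0],[0,0,0,0],[0,0,0,0],[0,0,0,0],[0,0,0,0]]';  python3 - <<'E'
from h import *
import pickle
c=cam('wrist'); save(c,'w2.png',crop=(140,150,420,330),k=2.8); pickle.dump(c,open('w2.pkl','wb'))
E
```

```text
time: 3.45
tcp_pos: [0.5519, 0.0051, 0.0515]
ee_rot: [0.079, -3.14, -0.0]
wrist_force: [0.6, -0.9, -0.5]
width: 0.101
grip_force: 0.0
```

View pics/w2.png

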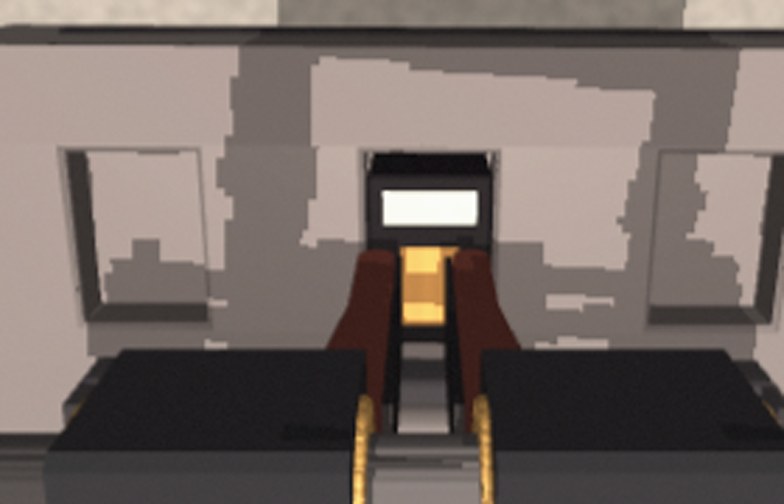

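The pads closed above the cartridge: the tips at (375,255) and (470,255) lie over its label. I'll check where the TCP projects and compare the heights.

Run:
```python
from h import *
import pickle
c=pickle.load(open('w2.pkl','rb')); s=c['s']
for z in (0,.01,.02): 
    q=proj(c,np.array(s['tcp_pos'])+[0,0,z]); print(z,(q-[140,150])*2.8)
# stereo: same features in w1 and w2: pocket-2 mouth corners
w1=pickle.load(open('w1.pkl','rb'))
P1=lambda u,v:(170+u/3.8-.4,180+v/3.8-.4); P2=lambda u,v:(140+u/2.8-.4,150+v/2.8-.4)
for z in(.03,.04,.05,.06): print(z,[ (ray(w1,P1(*a),z)-ray(c,P2(*b),z))[:2].round(4) for a,b in [((570,146),(655,150)),((675,140),(782,150)),((121,178),(62,150))]], ray(c,P2(62,150),z), ray(c,P2(782,150),z))
for z in (.05,.064): print(ray(c,P2(370,178),z),ray(c,P2(490,178),z))
print(s['joint_positions'])
```

```text
0 [425.1694719  238.27888357]
0.01 [425.32757856 252.53785714]
0.02 [425.50144916 268.2185149 ]
0.03 [array([ 0.0015, -0.0024]), array([ 0.002 , -0.0005]), array([0.001 , 0.0016])] [ 0.53894744 -0.09498992  0.03      ] [0.52899364 0.10125573 0.03      ]
0.04 [array([ 0.0008, -0.0003]), array([0.0013, 0.0022]), array([0.0004, 0.0006])] [ 0.53622385 -0.09067875  0.04      ] [0.52671909 0.09671373 0.04      ]
0.05 [array([0.0001, 0.0018]), array([0.0005, 0.0048]), array([-0.0001, -0.0005])] [ 0.53350026 -0.08636758  0.05      ] [0.52444454 0.09217173 0.05      ]
0.06 [array([-0.0006,  0.0039]), array([-0.0002,  0.0075]), array([-0.0006, -0.0015])] [ 0.53077667 -0.0820564   0.06      ] [0.52216999 0.08762972 0.06      ]
[ 0.53685443 -0.00975852  0.05      ] [0.53533136 0.02027525 0.05      ]
[ 0.53280855 -0.00904118  0.064     ] [0.53139122 0.0189076  0.064     ]
[-5.23491583e-02 -2.34147339e-02  1.58182308e+00  3.19206181e-05
  1.58330334e+00 -1.67338869e+00]
```

```bash
python3 -m inch '[[0,0,0,0],[0,0,0,0],[0,0,0,0],[0,0,0,0],[0,0,0,0],[0.04,-0.09,0.3,0],[0.04,-0.09,0.6,0],[0.04,-0.09,0.6,0],[0.04,-0.09,0.6,0]]' 0.45;python3 -m inch '[[0,0,0.1,0],[0,0,0.2,0],[0,0,0.2,0]]';python3 -m inch '[[0,0,0.1,0],[0,0,0.2,0],[0,0,0.2,0]]';  python3 - <<'E'
from h import *
import pickle
c=cam('wrist'); save(c,'w3.png',crop=(140,150,420,330),k=2.8); pickle.dump(c,open('w3.pkl','wb'))
E
```

```text
time: 4.25
tcp_pos: [0.5513, 0.0041, 0.045]
ee_rot: [0.079, -3.14, -0.0]
wrist_force: [-0.6, -0.3, 1.0]
width: 0.552
grip_force: 0.0
time: 4.5
tcp_pos: [0.5515, 0.0042, 0.0433]
ee_rot: [0.079, -3.14, -0.0]
wrist_force: [0.3, -0.2, 0.5]
width: 0.548
grip_force: 0.0
time: 4.75
tcp_pos: [0.5515, 0.0042, 0.0413]
ee_rot: [0.079, -3.14, -0.0]
wrist_force: [-0.3, 0.0, -0.1]
width: 0.549
grip_force: 0.0
```

View pics/w3.png

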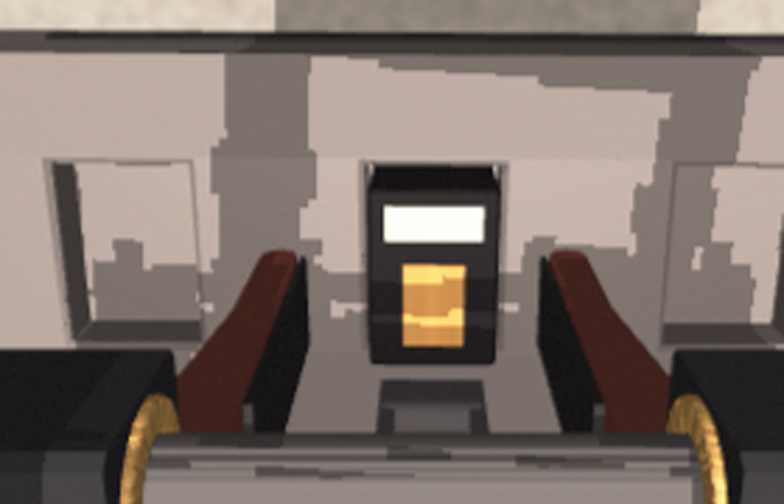

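Fingers now straddle the cartridge with no contact yet, at reported z 41 mm. The tips sit higher than the reported TCP, so I'll feel for the slab.

```bash
for i in 1 2 3 4; do python3 -m inch '[[0,0,0.1,0],[0,0,0.2,0],[0,0,0.2,0]]' | egrep 'tcp|force'; done
```

```text
tcp_pos: [0.5515, 0.0042, 0.0393]
wrist_force: [-0.3, -0.3, 0.4]
grip_force: 0.0
tcp_pos: [0.5515, 0.0042, 0.0373]
wrist_force: [-0.8, 0.2, -0.6]
grip_force: 0.0
tcp_pos: [0.5514, 0.0042, 0.0352]
wrist_force: [-1.0, -0.3, 0.5]
grip_force: 0.0
tcp_pos: [0.5515, 0.0042, 0.0333]
wrist_force: [0.3, 0.2, 0.2]
grip_force: 0.0
```

```bash
python3 -m inch '[[0,0,0,0],[0,0,0,0],[0,0,0,0],[0,0,0,0],[0,0,0,0],[0,0,0,0]]' 0.95 15;  python3 - <<'E'
from h import *
import pickle
c=cam('wrist'); save(c,'w4.png',crop=(140,150,420,330),k=2.8); pickle.dump(c,open('w4.pkl','wb'))
E
```

```text
time: 6.3
tcp_pos: [0.5516, 0.0042, 0.0336]
ee_rot: [-0.079, 3.141, -0.0]
wrist_force: [-0.2, -0.4, 0.1]
width: 0.138
grip_force: 0.0
```

View pics/w4.png

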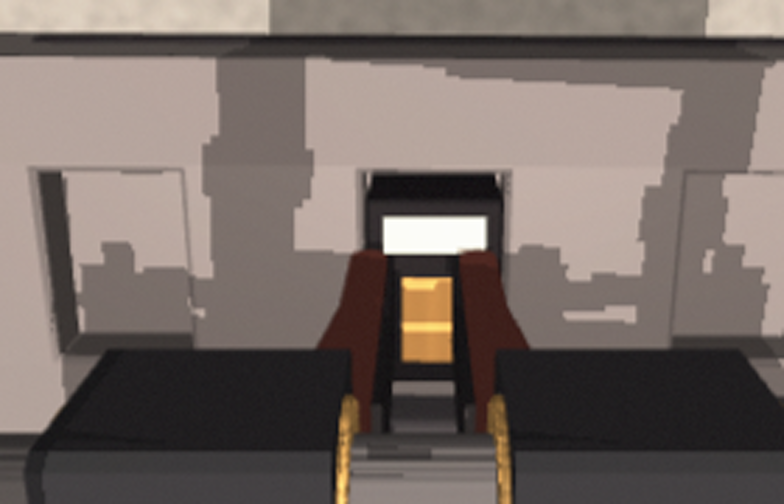

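The reader's scale confirms the reported camera height, and ray geometry puts the visible tips about 38 mm above the reported TCP. So I go lower, feeling for contact.

```bash
python3 -m inch '[[0,0,0,0],[0,0,0,0],[0,0,0,0],[0,0,0,0],[0,0,0,0],[0,0,0,0]]' 0.45 | egrep width; for i in 1 2 3 4; do python3 -m inch '[[0,0,0.15,0],[0,0,0.3,0],[0,0,0.3,0]]' | egrep 'tcp|wrist'; done
python3 - <<'E'
from h import *
import pickle
c=cam('wrist'); save(c,'w5.png',crop=(140,150,420,330),k=2.8); pickle.dump(c,open('w5.pkl','wb'))
E
```

```text
width: 0.507
tcp_pos: [0.5513, 0.0042, 0.03]
wrist_force: [0.6, 0.3, -0.3]
tcp_pos: [0.5514, 0.0042, 0.0271]
wrist_force: [0.5, -0.5, -0.8]
tcp_pos: [0.5514, 0.0042, 0.0241]
wrist_force: [-0.4, 0.3, -0.7]
tcp_pos: [0.5514, 0.0042, 0.0211]
wrist_force: [0.3, -0.2, 0.4]
```

View pics/w5.png

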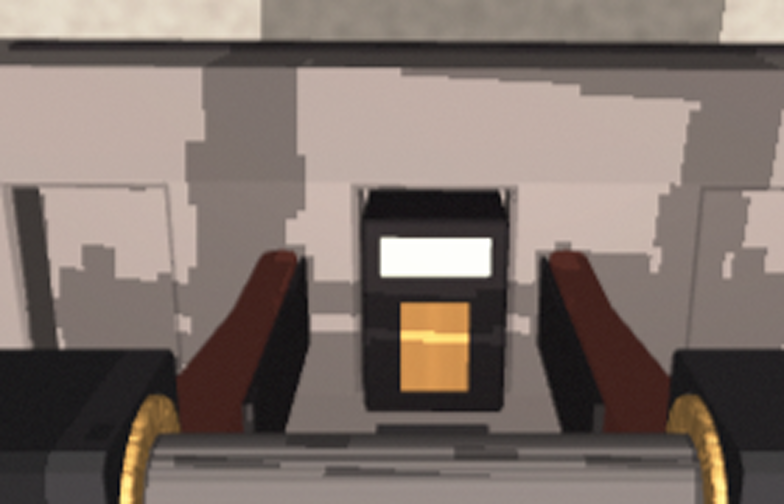

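Fingers now straddle the cartridge (362–508) with their midpoint at 422, so I shift about 2.5 mm to +y and go down further.

```bash
for i in 1 2; do python3 -m inch '[[0,0.12,0.15,0],[0,0.12,0.3,0],[0,0.12,0.3,0]]' | egrep 'tcp|wrist'; done;  python3 -m inch '[[0,0,0,0],[0,0,0,0],[0,0,0,0],[0,0,0,0],[0,0,0,0],[0,0,0,0]]' 0.95 15
```

```text
tcp_pos: [0.5513, 0.0055, 0.0181]
wrist_force: [-0.2, 0.6, -1.0]
tcp_pos: [0.5512, 0.0067, 0.0151]
wrist_force: [0.4, 0.2, -1.0]
time: 8.9
tcp_pos: [0.5515, 0.0066, 0.0156]
ee_rot: [-0.079, 3.14, -0.0]
wrist_force: [0.1, 0.6, -0.3]
width: 0.337
grip_force: 15.0
```

Gripped (width 29.7 mm, 15 N). Reported TCP is 20.4 mm below the cartridge underside in this grip, so tip ≈ TCP + 38 mm. Next, the tray.

```bash
python3 -m inch '[[0,0,-1,0],[0,0,-3,0],[0,0,-6,0],[0,0,-9,0],[0,0,-9,0],[0,0,-9,0]]'
python3 - <<'E'
from h import *
import pickle
w=pickle.load(open('w1.pkl','rb'))
q=[ray(w,(u/1.4-.2,v/1.4-.2),.022) for u,v in [(351,142),(484,140),(484,229),(355,231)]]
print(np.round(q,4)); m=np.mean(q,0); print(m); d=q[1]-q[0]; print('dir',np.arctan2(d[1],d[0]))
print(delta(m[0],m[1],-.014,np.arctan2(d[1],d[0])))
E
```

```text
time: 9.4
tcp_pos: [0.5529, 0.0065, 0.1088]
ee_rot: [-0.079, 3.135, -0.001]
wrist_force: [0.4, -0.2, -0.7]
width: 0.338
grip_force: 15.0
[[ 0.3838 -0.0191  0.022 ]
 [ 0.3852  0.0966  0.022 ]
 [ 0.4622  0.0983  0.022 ]
 [ 0.4609 -0.0202  0.022 ]]
[0.42300022 0.03891971 0.022     ]
dir 1.5582221906724123
[12.88   3.898 12.212  0.063]
```

```bash
python3 -m inch '[[4,1.2,0,0.03],[8,2.4,0,0.06],[12.8,3.6,0,0.06],[12.8,3.6,3,0.06],[12.8,3.6,6,0.06],[12.8,3.6,8,0.06],[12.8,3.6,10,0.06],[12.8,3.6,11,0.06],[12.8,3.6,11,0.06],[12.8,3.6,11,0.06],[12.8,3.6,11,0.06]]'
python3 - <<'E'
from h import *
print(delta(.423,.039,-.0155,1.558))
E
```

```text
time: 10.32
tcp_pos: [0.4225, 0.0361, -0.0034]
ee_rot: [0.016, 3.14, 0.0]
wrist_force: [0.5, 0.8, 0.4]
width: 0.342
grip_force: 15.0
[-0.046  0.291  1.213  0.003]
```

```bash
python3 -m inch '[[0,0.2,0.4,0],[0,0.2,0.8,0],[0,0.2,1.0,0],[0,0.2,1.1,0],[0,0.2,1.1,0]]'; python3 -m inch '[[0,0,0,0],[0,0,0,0],[0,0,0,0],[0,0,-1,0],[0,0,-4,0],[0,0,-8,0],[0,0,-12,0],[0,0,-16,0],[0,0,-20,0],[0,0,-20,0],[0,0,-20,0]]' 0.45
python3 - <<'E'
from h import *
import pickle
c=cam('wrist'); save(c,'w6.png',k=1.4); pickle.dump(c,open('w6.pkl','wb'))
E
```

```text
time: 10.73
tcp_pos: [0.4217, 0.0381, -0.0157]
ee_rot: [-0.015, -3.141, 0.0]
wrist_force: [0.4, 0.5, -1.1]
width: 0.343
grip_force: 15.0
time: 11.65
tcp_pos: [0.4232, 0.0381, 0.1884]
ee_rot: [0.015, 3.135, 0.0]
wrist_force: [0.5, -0.0, -0.8]
width: 0.548
grip_force: 0.0
```

View pics/w6.png

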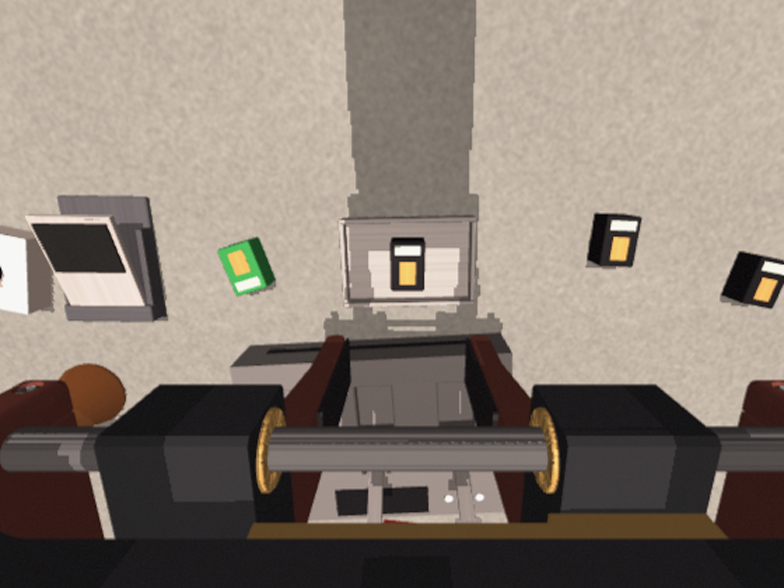

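Spent cartridge lies flat in the tray at (408,265). Next, the stopper and flask.

```bash
python3 - <<'E'
from h import *
print(delta(.46,-.30,.17,np.pi/2))
E
python3 -m inch '[[-0.5,-4,0,0],[-1,-8,0,0],[-1.5,-12,0,0],[-2,-16,0,0],[-2.5,-20,0,0],[-3,-24,0,0],[-3.6,-28,0,0],[-3.6,-32,0,0],[-3.6,-33.8,1.8,0],[-3.6,-33.8,1.8,0],[-3.6,-33.8,1.8,0],[-3.6,-33.8,1.8,0]]' 0.4
python3 - <<'E'
from h import *
import pickle
c=cam('wrist'); save(c,'w7.png',k=1.4); pickle.dump(c,open('w7.pkl','wb'));print(c['s']['tcp_pos'],delta(.46,-.30,.17,np.pi/2))
E
```

```text
[-4.1000e+00 -3.3771e+01  1.5880e+00 -1.0000e-02]
time: 12.7
tcp_pos: [0.4541, -0.2991, 0.1656]
ee_rot: [-0.015, -3.14, -0.003]
wrist_force: [-0.6, -0.4, -0.2]
width: 0.599
grip_force: 0.0
[ 0.45412012 -0.2990917   0.16556376] [-0.545 -0.098 -0.35  -0.009]
```

View pics/w7.png

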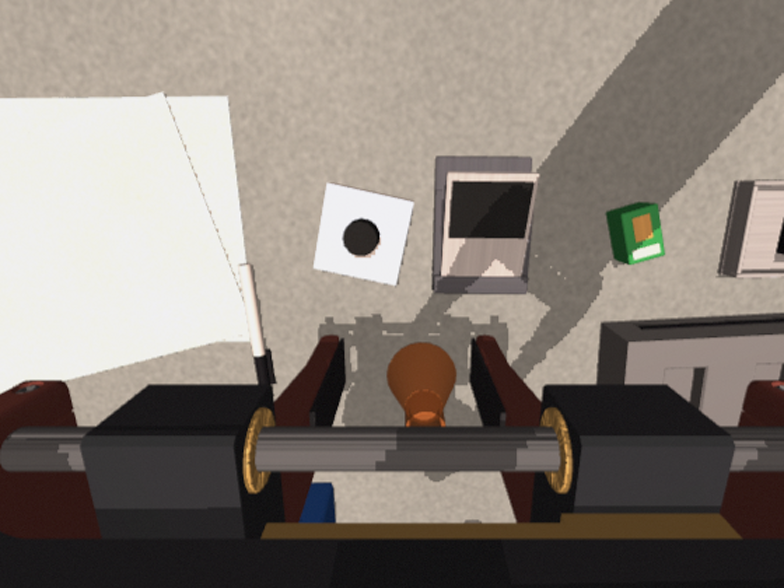

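Wrist view: stopper head at (361,237) on its white stand, pedal at (487,225) with its near end up, and the flask at (422,375). I measure the stopper and pedal here.

Run:
```python
from h import *
import pickle
c=pickle.load(open('w7.pkl','rb')); p=c['pixels']
m=(p.max(2)<75).astype(np.uint8); n,l,st,ce=cv2.connectedComponentsWithStats(m)
for i in range(1,n):
    if st[i,4]>150 and st[i,1]<220: print(st[i].tolist(),ce[i])
i=l[169,258]; print('stopper',ray(c,ce[i],.046),ray(c,ce[i],.026))
cor=[(327,183),(413,201),(396,285),(315,268)]
q=[ray(c,(u/1.4-.2,v/1.4-.2),.026) for u,v in cor]; print('stand',np.mean(q,0),[np.linalg.norm(q[k]-q[k-1]).round(4) for k in range(4)])
# pedal plate near edge top corners (447,172),(539,175) z~.0505 ; base corners
print('pedal near',[ray(c,(u/1.4,v/1.4),.05).round(4) for u,v in [(447,172),(539,175)]],'base',[ray(c,(u/1.4,v/1.4),.005).round(4) for u,v in [(435,157),(532,158),(432,292),(528,293)]])
```

```text
[321, 130, 60, 40, 2221] [349.59162539 149.31787483]
[517, 130, 21, 68, 616] [526.74675325 162.02435065]
[433, 145, 32, 43, 445] [442.44719101 164.31011236]
[246, 157, 25, 25, 497] [257.83098592 169.01006036]
stopper [ 0.42255532 -0.33453009  0.046     ] [ 0.42515315 -0.33671063  0.026     ]
stand [ 0.42398047 -0.33540761  0.026     ] [np.float64(0.0692), np.float64(0.0689), np.float64(0.07), np.float64(0.0684)]
pedal near [array([ 0.3759, -0.27  ,  0.05  ]), array([ 0.3786, -0.2032,  0.05  ])] base [array([ 0.3633, -0.2758,  0.005 ]), array([ 0.3648, -0.1962,  0.005 ]), array([ 0.4778, -0.2775,  0.005 ]), array([ 0.4796, -0.1917,  0.005 ])]
```

```bash
python3 -m inch '[[0,0,0,0],[0,0,0,0]]'|egrep tcp
python3 - <<'E'
from h import *
print(delta(.4233,-.335,.05))
E
```

```text
tcp_pos: [0.455, -0.2992, 0.1675]
[ 3.16  -3.591 11.751  0.   ]
```

```bash
python3 -m inch '[[1.6,-1.8,0,0],[3.16,-3.59,2,0],[3.16,-3.59,6,0],[3.16,-3.59,10,0],[3.16,-3.59,11.7,0],[3.16,-3.59,11.7,0],[3.16,-3.59,11.7,0]]'
python3 - <<'E'
from h import *
print(delta(.4233,-.335,-.006))
E
```

```text
time: 13.5
tcp_pos: [0.4225, -0.335, 0.0496]
ee_rot: [-0.014, -3.141, -0.001]
wrist_force: [-0.6, -0.1, 0.5]
width: 0.601
grip_force: 0.0
[-8.400e-02  1.000e-03  5.559e+00  0.000e+00]
```

```bash
python3 -m inch '[[-0.1,0,1.5,0],[-0.1,0,3,0],[-0.1,0,4.5,0],[-0.1,0,5.2,0],[-0.1,0,5.6,0],[-0.1,0,5.6,0]]'|egrep 'tcp|wrist' ; python3 -m inch '[[0,0,0,0],[0,0,0,0],[0,0,0,0],[0,0,0,0],[0,0,0,0],[0,0,0,0]]' 0.95 20;python3 -m inch '[[0,0,-1,0],[0,0,-3,0],[0,0,-6,0],[0,0,-9,0],[0,0,-12,0],[0,0,-15,0],[0,0,-15,0],[0,0,-15,0],[0,0,-15,0]]'
python3 - <<'E'
from h import *
print(delta(.56,-.286,.16))
E
```

```text
tcp_pos: [0.4242, -0.3361, -0.0054]
wrist_force: [1.5, -0.1, -0.3]
time: 14.5
tcp_pos: [0.4239, -0.3361, -0.0058]
ee_rot: [0.015, 3.141, -0.001]
wrist_force: [-0.2, 0.4, 2.5]
width: 0.305
grip_force: 20.0
time: 15.25
tcp_pos: [0.4233, -0.3356, 0.143]
ee_rot: [-0.015, -3.141, -0.001]
wrist_force: [-0.1, -0.2, -0.8]
width: 0.307
grip_force: 20.0
[-13.616   5.097  -1.709   0.   ]
```

```bash
python3 -m inch '[[-3.5,1.3,-0.5,0],[-7,2.6,-1,0],[-10.5,3.9,-1.7,0],[-13.6,5.1,-1.7,0],[-13.6,5.1,-1.7,0],[-13.6,5.1,-1.7,0],[-13.6,5.1,-1.7,0]]'|egrep 'tcp|wrist'
python3 - <<'E'
from h import *
import pickle
c=cam('wrist'); save(c,'w8.png',crop=(140,100,420,310),k=2.8); pickle.dump(c,open('w8.pkl','wb'));print(proj(c,[.556,-.284,.095]))
E
```

```text
tcp_pos: [0.5591, -0.2859, 0.1584]
wrist_force: [0.1, -0.6, -0.1]
[293.55166391 208.06065612]
```

View pics/w8.png

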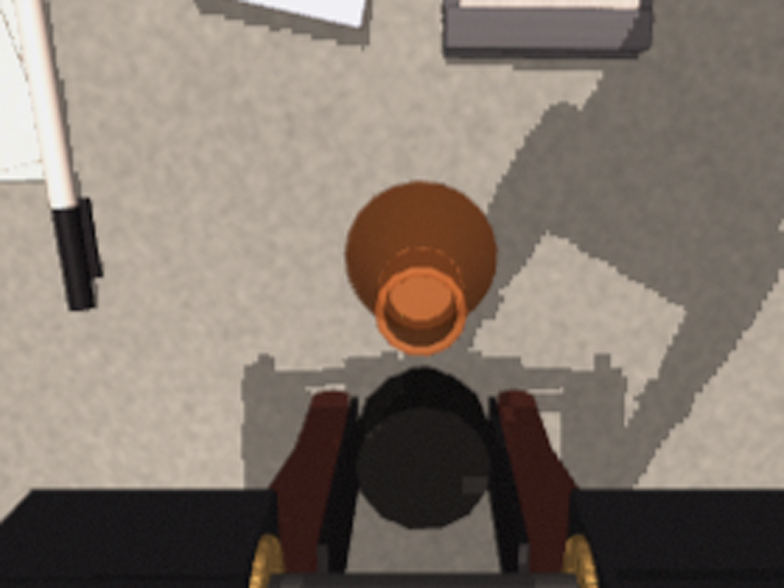

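The wrist view shows the flask rim centred at crop (422,310) and the stopper head at (424,462). I compute the offset between them, both by rays.

Run:
```python
from h import *
import pickle
c=pickle.load(open('w8.pkl','rb')); t=c['s']['tcp_pos']
P=lambda u,v:(140+u/2.8-.2,100+v/2.8-.2)
print('rim',ray(c,P(422,310),.095), [ray(c,P(376,310),.095)[1],ray(c,P(466,310),.095)[1],ray(c,P(422,266),.095)[0],ray(c,P(422,354),.095)[0]])
hz=t[2]+.0318+.02
print(t,'head',ray(c,P(424,462),hz),[ray(c,P(357,465),hz)[1],ray(c,P(490,465),hz)[1],ray(c,P(424,527),hz)[0]])
print(delta(*ray(c,P(422,310),.095)[:2],.09))
```

```text
rim [ 0.5582947  -0.28679356  0.095     ] [np.float64(-0.30181912408868655), np.float64(-0.27241861251579086), np.float64(0.5436076674290591), np.float64(0.5734108309036506)]
[ 0.55909359 -0.28589463  0.15835884] head [ 0.55741396 -0.28650643  0.21015884] [np.float64(-0.29950152285674697), np.float64(-0.273712479703023), np.float64(0.5714619688686164)]
[ 0.043 -0.055  6.914  0.   ]
```

```bash
python3 -m inch '[[0,-0.05,2,0],[0,-0.05,5,0],[0,-0.05,7,0],[0,-0.05,7,0],[0,-0.05,7,0]]'|egrep 'tcp|wrist';python3 -m inch '[[0,0,0.4,0],[0,0,0.8,0],[0,0,1.2,0],[0,0,1.2,0]]'|egrep 'tcp|wrist';python3 -m inch '[[0,0,0.3,0],[0,0,0.6,0],[0,0,0.9,0],[0,0,0.9,0]]'|egrep 'tcp|wrist'; python3 -m inch '[[0,0,0.15,0],[0,0,0.3,0],[0,0,0.3,0]]'|egrep 'tcp|wrist'
```

```text
tcp_pos: [0.5583, -0.2869, 0.0895]
wrist_force: [-0.2, 0.3, -0.8]
tcp_pos: [0.5601, -0.2867, 0.0785]
wrist_force: [-0.1, 0.6, -0.5]
tcp_pos: [0.5597, -0.2864, 0.0685]
wrist_force: [-0.2, 0.1, -0.7]
tcp_pos: [0.56, -0.2866, 0.0662]
wrist_force: [0.6, -0.4, -0.7]
```

```bash
for i in 1 2 3 4; do python3 -m inch '[[0,0,0.06,0],[0,0,0.12,0],[0,0,0.12,0]]'|egrep 'tcp|wrist'; done
```

```text
tcp_pos: [0.5601, -0.2867, 0.0653]
wrist_force: [-0.1, -0.8, 0.6]
tcp_pos: [0.56, -0.2866, 0.064]
wrist_force: [-0.6, -0.3, -0.6]
tcp_pos: [0.5601, -0.2867, 0.0633]
wrist_force: [-0.6, 0.4, 1.6]
tcp_pos: [0.5604, -0.2868, 0.0632]
wrist_force: [-2.5, 0.5, 5.9]
```

Contact with the rim came at TCP z ≈ 63.2 mm as predicted, so it is home. Release slowly, retreat up and look.

```bash
python3 -m inch '[[0,0,-0.05,0],[0,0,-0.05,0],[0,0,-0.05,0],[0,0,-0.05,0],[0,0,-0.05,0]]' 0.5|egrep 'tcp|wrist|width'; python3 -m inch '[[0,0,-1,0],[0,0,-3,0],[0,0,-6,0],[0,0,-9,0],[0,0,-12,0],[0,0,-12,0],[0,0,-12,0]]' |egrep 'tcp|wrist'
python3 - <<'E'
from h import *
import pickle
c=cam('wrist'); pickle.dump(c,open('w9.pkl','wb'));t=cam('scene'); pickle.dump(t,open('s9.pkl','wb'))
a=cv2.resize(c['pixels'][100:310,180:400],None,fx=2.2,fy=2.2); b=cv2.resize(t['pixels'][190:280,120:220],(0,0),fx=3,fy=3)
im=np.zeros((470,790,3),np.uint8); im[:a.shape[0],:a.shape[1]]=a; im[:b.shape[0],490:490+b.shape[1]]=b; cv2.imwrite('pics/w9.png',im[...,::-1])
E
```

```text
tcp_pos: [0.5599, -0.2866, 0.0618]
wrist_force: [-0.4, -0.9, -1.1]
width: 0.494
tcp_pos: [0.5611, -0.2873, 0.1859]
wrist_force: [-0.3, 0.5, -0.7]
```

View pics/w9.png

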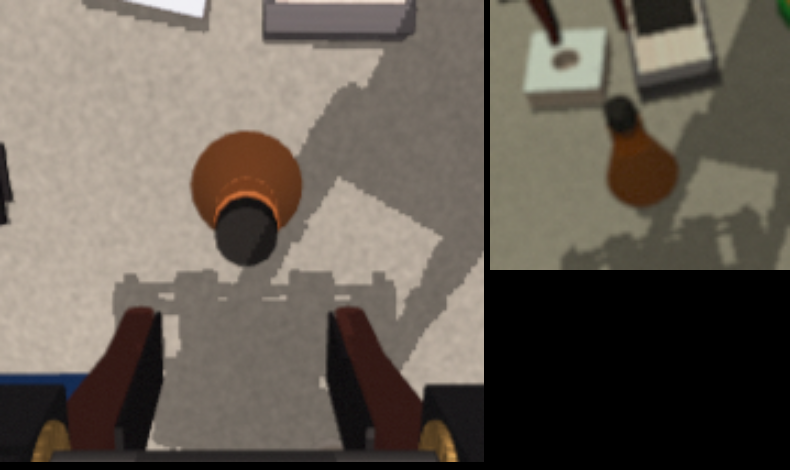

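Stopper sits in the flask, flask upright, stand empty. Now over to the bench cartridges, measured numerically from their labels.

```bash
cat >> h.py <<'E'
def labels(c,z,roi=None):
    p=c['pixels']; hsv=cv2.cvtColor(p,cv2.COLOR_RGB2HSV)
    o=cv2.inRange(hsv,(10,120,120),(25,255,255)); w=cv2.inRange(hsv,(0,0,185),(179,45,255)); out=[]
    n,l,st,ce=cv2.connectedComponentsWithStats(o,connectivity=4); nw,lw,sw,cw=cv2.connectedComponentsWithStats(w,connectivity=4)
    for i in range(1,n):
        if st[i,4]<60: continue
        L=np.sqrt(st[i,4]); best=None
        for j in range(1,nw):
            d=np.linalg.norm(cw[j]-ce[i])
            if sw[j,4]>.3*st[i,4] and sw[j,4]<1.5*st[i,4] and d<2.2*L: best=j
        if best is None: continue
        x0,y0,W,H=st[i,:4]; ring=p[max(0,y0-2):y0+H+2,max(0,x0-2):x0+W+2].reshape(-1,3)
        if np.mean(ring.max(1)<75)<.05: continue
        O=ray(c,ce[i],z); Wt=ray(c,cw[best],z); out.append((O,Wt,ce[i],cw[best]))
    return out
E
python3 - <<'E'
from h import *
import pickle
for f,z in [('w5',.064),('w1',.064),('w1',.028),('w6',.032),('w6',.028)]:
    c=pickle.load(open(f+'.pkl','rb'))
    for O,W,a,b in labels(c,z): print(f,z,O.round(4)[:2],W.round(4)[:2],a.round(),np.linalg.norm(O-W).round(4))
c=pickle.load(open('w5.pkl','rb')); P=lambda u,v:(140+u/2.8-.2,150+v/2.8-.2)
q=[ray(c,P(*k),.064).round(4) for k in [(364,219),(508,219),(504,410),(366,410)]]; print(q,np.mean(q,0))
print([ray(c,P(*k),.05).round(4) for k in [(352,185),(516,185)]],c['s']['tcp_pos'])
print(delta(.49,.27,.19,np.pi/2))
E
```

```text
w5 0.064 [0.5591 0.0061] [0.5394 0.0052] [295. 273.] 0.0197
w1 0.064 [0.411  0.2032] [0.3929 0.204 ] [449. 118.] 0.0181
w1 0.064 [0.559  0.0063] [0.5387 0.0054] [275. 248.] 0.0203
w1 0.064 [0.5868 0.2394] [0.5692 0.2348] [462. 264.] 0.0182
w1 0.028 [0.4104 0.2213] [0.3904 0.2222] [449. 118.] 0.02
w1 0.028 [0.5739 0.0038] [0.5515 0.0028] [275. 248.] 0.0224
w1 0.028 [0.6046 0.2612] [0.5851 0.2562] [462. 264.] 0.0201
w6 0.032 [0.4096 0.2194] [0.3902 0.2204] [442. 177.] 0.0194
w6 0.032 [0.4297 0.0372] [0.4096 0.0375] [291. 195.] 0.0201
w6 0.032 [0.4473 0.3525] [0.4277 0.3552] [546. 207.] 0.0198
w6 0.028 [0.4102 0.2214] [0.3906 0.2225] [442. 177.] 0.0196
w6 0.028 [0.4306 0.0372] [0.4103 0.0375] [291. 195.] 0.0203
w6 0.028 [0.4484 0.3561] [0.4286 0.3588] [546. 207.] 0.02
[array([ 0.5322, -0.0092,  0.064 ]), array([0.5307, 0.0193, 0.064 ]), array([0.5733, 0.0218, 0.064 ]), array([ 0.5748, -0.0074,  0.064 ])] [0.55275  0.006125 0.064   ]
[array([ 0.5294, -0.0128,  0.05  ]), array([0.5277, 0.0222, 0.05  ])] [0.55139243 0.00420502 0.02112679]
[ 7.5320e+00  5.5583e+01 -8.1200e-01 -1.0000e-02]
```

```bash
python3 -m inch '[[0.5,4,0,0],[1,8,0,0],[1.5,12,0,0],[2,16,0,0],[2.5,20,0,0],[3,24,0,0],[3.5,28,0,0],[4,32,0,0],[4.5,36,0,0],[5,40,0,0],[5.5,44,0,0],[5.5,44,0,0]]' 0.4|egrep 'tcp'; python3 -m inch '[[0.8,4,0,0],[1.5,8,0,0],[1.5,11.5,0,0],[1.5,11.5,0,0],[1.5,11.5,0,0],[1.5,11.5,0,0]]'|egrep tcp
python3 - <<'E'
from h import *
import pickle
c=cam('wrist'); pickle.dump(c,open('w10.pkl','wb'))
for O,W,a,b in labels(c,.028): print(O.round(4)[:2],W.round(4)[:2],a.round(),np.linalg.norm(O-W).round(4))
E
```

```text
tcp_pos: [0.507, 0.1601, 0.18]
tcp_pos: [0.4952, 0.2681, 0.1808]
[0.4103 0.2217] [0.3906 0.2232] [250. 118.] 0.0198
[0.4294 0.0348] [0.4097 0.035 ] [ 88. 137.] 0.0197
[0.4486 0.3563] [0.4289 0.3602] [367. 151.] 0.0201
[0.6046 0.2613] [0.6084 0.2292] [287. 274.] 0.0324
```

Run:
```python
from h import *
import pickle
c=pickle.load(open('top.pkl','rb')); s=pickle.load(open('scene.pkl','rb'))
print('top base',ray(c,(246/1.4,215/1.4),0),'rim',ray(c,(237/1.4,207/1.4),.09), 'rim edges', ray(c,(216/1.4,207/1.4),.09),ray(c,(258/1.4,207/1.4),.09),ray(c,(237/1.4,228/1.4),.09))
print('scene base',ray(s,(530/1.4,342/1.4),0),'rim',ray(s,(537/1.4,320/1.4),.09))
t=cam('wrist')
print(delta(.4042,.2222,-.0204,np.pi/2-.07)); print(r.get_state()['tcp_pos'])
print('A,B,C pocket deltas')
```

```text
top base [0.71408779 0.2642926  0.        ] rim [0.71067769 0.25857505 0.09      ] rim edges [0.71080772 0.29448356 0.09      ] [0.71054791 0.22273481 0.09      ] [0.67466319 0.25782811 0.09      ]
scene base [0.70999731 0.26560518 0.        ] rim [0.71630923 0.25701771 0.09      ]
[ 9.077 -4.615 20.218  0.059]
[0.49566136 0.26749384 0.18166362]
A,B,C pocket deltas
```

```bash
python3 -m inch '[[3,-1.5,2,0.03],[6,-3,5,0.059],[9.08,-4.6,9,0.059],[9.08,-4.6,13,0.059],[9.08,-4.6,15,0.059],[9.08,-4.6,15,0.059],[9.08,-4.6,15,0.059]]' 0.4|egrep tcp;  python3 - <<'E'
from h import *
print(delta(.4042,.2222,-.0204,np.pi/2-.07))
E
```

```text
tcp_pos: [0.4035, 0.2224, 0.0315]
[-8.200e-02 -1.200e-02  5.185e+00 -1.000e-03]
```

```bash
python3 -m inch '[[-0.06,0,2,0],[-0.06,0,4,0],[-0.06,0,4.8,0],[-0.06,0,5.15,0],[-0.06,0,5.15,0],[-0.06,0,5.15,0]]'|egrep 'tcp|wrist';python3 -m inch '[[0,0,0,0],[0,0,0,0],[0,0,0,0],[0,0,0,0],[0,0,0,0],[0,0,0,0]]' 0.95 20; python3 -m inch '[[0,0,-2,0],[0,0,-5,0],[0,0,-9,0],[0,0,-13,0],[0,0,-13,0],[0,0,-13,0],[0,0,-13,0]]'|egrep 'tcp|width'
python3 - <<'E'
from h import *
import pickle
c=cam('wrist'); pickle.dump(c,open('w11.pkl','wb')); t=c['s']['tcp_pos']; print(t)
for O,W,a,b in labels(c,t[2]+.0484): print('any',O.round(4)[:2],W.round(4)[:2],a.round(),b.round(),np.linalg.norm(O-W).round(4))
E
```

```text
tcp_pos: [0.406, 0.2242, -0.0174]
wrist_force: [-0.0, 0.1, 0.2]
time: 22.5
tcp_pos: [0.4051, 0.224, -0.0187]
ee_rot: [0.108, 3.139, 0.0]
wrist_force: [-1.1, -0.5, 3.6]
width: 0.334
grip_force: 20.0
tcp_pos: [0.4046, 0.2238, 0.11]
width: 0.337
[0.4046386  0.22378167 0.10997086]
any [0.3944 0.297 ] [0.3838 0.2991] [426. 239.] [431. 220.] 0.0108
any [0.385  0.1241] [0.3742 0.1241] [107. 243.] [102. 225.] 0.0108
any [0.409  0.2227] [0.3895 0.2235] [291. 272.] [290. 240.] 0.0195
any [0.4763 0.2438] [0.4684 0.2411] [332. 369.] [328. 359.] 0.0083
```

```bash
python3 - <<'E'
from h import *
print(delta(.5506,.0816,.06,np.pi/2+.044))
E
```

```text
[-15.601 -13.146   4.875  -0.113]
```

```bash
python3 -m inch '[[-2.6,-2.2,0,-0.04],[-5.2,-4.4,0,-0.08],[-7.8,-6.6,0,-0.113],[-10.4,-8.8,0,-0.113],[-13,-11,0,-0.113],[-15.6,-13.15,0,-0.113],[-15.6,-13.15,2,-0.113],[-15.6,-13.15,4,-0.113],[-15.6,-13.15,4.9,-0.113],[-15.6,-13.15,4.9,-0.113],[-15.6,-13.15,4.9,-0.113],[-15.6,-13.15,4.9,-0.113]]'|egrep 'tcp|wrist'
cat > held.py <<'E'
from h import *
import sys,pickle
off=float(sys.argv[1]); tx,ty=map(float,sys.argv[2:4]); c=cam('wrist'); t=c['s']['tcp_pos']; pickle.dump(c,open('held.pkl','wb'))
for O,W,a,b in labels(c,t[2]+off):
    if abs(a[0]-291)<40 and a[1]>230 and .015<np.linalg.norm(O-W)<.025:
        C=O+.31*(W-O); print('held centre',C.round(4),'yaw',np.arctan2(*(O-W)[1::-1]).round(3),'tcp',t.round(4)); print('fix', delta(*(t+[tx-C[0],ty-C[1],0]),np.pi/2+.044))
E
python3 held.py .0467 .549 .0808
```

```text
tcp_pos: [0.5515, 0.0823, 0.0625]
wrist_force: [0.0, 1.2, -0.5]
held centre [0.5506 0.0814 0.1092] yaw 0.052 tcp [0.5515 0.0823 0.0625]
fix [ 0.198 -0.061  0.055  0.001]
```

```bash
python3 -m inch '[[0.15,-0.06,1,0],[0.15,-0.06,2,0],[0.15,-0.06,2.8,0],[0.15,-0.06,2.8,0],[0.15,-0.06,2.8,0]]'|egrep 'tcp|wrist'; python3 held.py .0467 .549 .0808; for i in 1 2 3; do python3 -m inch '[[0,0,0.1,0],[0,0,0.3,0],[0,0,0.3,0]]'|egrep 'tcp|wrist'; done
```

```text
tcp_pos: [0.5493, 0.0812, 0.0326]
wrist_force: [0.0, -0.2, -0.4]
held centre [0.5485 0.0804 0.0793] yaw 0.052 tcp [0.5493 0.0812 0.0326]
fix [-0.016  0.039  0.071  0.   ]
tcp_pos: [0.55, 0.0812, 0.0307]
wrist_force: [0.3, -0.0, 0.0]
tcp_pos: [0.5498, 0.0812, 0.0273]
wrist_force: [0.0, 0.8, 0.5]
tcp_pos: [0.5498, 0.0812, 0.0242]
wrist_force: [-0.9, -0.4, -0.9]
```

```bash
for i in 1 2 ; do python3 -m inch '[[0,0,0.1,0],[0,0,0.3,0],[0,0,0.3,0]]'|egrep 'tcp|wrist'; done; python3 -m inch '[[0,0,0.05,0],[0,0,0.1,0],[0,0,0.1,0]]'|egrep 'tcp|wrist';python3 -m inch '[[0,0,0,0],[0,0,0,0],[0,0,0,0],[0,0,0,0]]' 0.45 |egrep 'tcp|wrist|width'; python3 -m inch '[[0,0,-2,0],[0,0,-5,0],[0,0,-9,0],[0,0,-13,0],[0,0,-15,0],[0,0,-15,0],[0,0,-15,0]]'|egrep 'tcp'
python3 - <<'E'
from h import *
import pickle
c=cam('wrist'); pickle.dump(c,open('w12.pkl','wb'))
for z in (.064,.028):
  for O,W,a,b in labels(c,z): print(z,O.round(4)[:2],W.round(4)[:2],a.round(),b.round(),np.linalg.norm(O-W).round(4))
E
```

```text
tcp_pos: [0.5498, 0.0812, 0.0213]
wrist_force: [-0.0, -0.6, -0.8]
tcp_pos: [0.5498, 0.0812, 0.0183]
wrist_force: [0.1, 0.8, -0.0]
tcp_pos: [0.5499, 0.0813, 0.0176]
wrist_force: [0.5, 0.2, -1.0]
tcp_pos: [0.55, 0.0813, 0.0178]
wrist_force: [0.7, -0.6, 0.7]
width: 0.546
tcp_pos: [0.5508, 0.0813, 0.1694]
0.064 [0.4341 0.041 ] [0.4161 0.0413] [254.  78.] [255.  57.] 0.0179
0.064 [0.4516 0.3265] [0.4334 0.3266] [548. 112.] [554.  92.] 0.0182
0.064 [0.5556 0.0805] [0.5353 0.0796] [290. 204.] [290. 186.] 0.0203
0.064 [0.591  0.2418] [0.5739 0.2374] [436. 242.] [435. 227.] 0.0177
0.028 [0.429  0.0368] [0.409  0.0371] [254.  78.] [255.  57.] 0.02
0.028 [0.4486 0.3559] [0.4283 0.356 ] [548. 112.] [554.  92.] 0.0204
0.028 [0.5649 0.0809] [0.5422 0.0799] [290. 204.] [290. 186.] 0.0226
0.028 [0.6045 0.2612] [0.5853 0.2563] [436. 242.] [435. 227.] 0.0198
```

Seated: its label spacing matches the spent cartridge's at the seated height. Next, swing lever 2 forward with shut fingers from behind.

```bash
python3 -m inch '[[-3.5,0,0,0],[-7,0,0,0],[-10.4,0,0,0],[-10.4,0,0,0],[-10.4,0,3,0],[-10.4,0,6,0],[-10.4,0,9,0],[-10.4,0,10.2,0],[-10.4,0,10.2,0],[-10.4,0,10.2,0]]' 1.0|egrep 'tcp|wrist|width'
python3 - <<'E'
from h import *
import pickle
c=cam('wrist'); pickle.dump(c,open('w13.pkl','wb')); save(c,'w13.png',crop=(140,120,420,330),k=2.8)
print(delta(.589+.064,.0826+.003,.067,np.pi/2+.044))
E
```

```text
tcp_pos: [0.6528, 0.0858, 0.0649]
wrist_force: [1.2, 0.3, 1.1]
width: 0.006
[ 0.105 -0.028  0.     0.   ]
```

```bash
for i in 1 2 3; do python3 -m inch '[[0.7,0,0,0],[1.4,0,0,0],[2.1,0,0,0],[2.8,0,0,0],[2.8,0,0,0]]'|egrep 'tcp|wrist'; done
```

```text
tcp_pos: [0.6252, 0.0847, 0.0671]
wrist_force: [-0.6, 0.3, -0.4]
tcp_pos: [0.5967, 0.0834, 0.0657]
wrist_force: [-0.2, 1.3, 0.1]
tcp_pos: [0.5687, 0.0822, 0.0659]
wrist_force: [-0.6, -0.5, 0.3]
```

```bash
python3 -m inch '[[0.5,0,0.3,0],[1,0,0.6,0],[1.5,0,1,0],[1.5,0,1,0]]'|egrep 'tcp|wrist';  python3 -m inch '[[0.4,0,0.5,0],[0.8,0,1,0],[0.8,0,1.5,0],[0.8,0,1.5,0]]'|egrep 'tcp|wrist'
python3 - <<'E'
from h import *
import pickle
c=cam('wrist'); pickle.dump(c,open('w14.pkl','wb')); save(c,'w14.png',crop=(140,120,420,330),k=2.8)
E
```

```text
tcp_pos: [0.5536, 0.0814, 0.0545]
wrist_force: [-0.5, 0.1, 0.0]
tcp_pos: [0.546, 0.0811, 0.0391]
wrist_force: [-0.5, -0.3, -1.0]
```

View pics/w14.png

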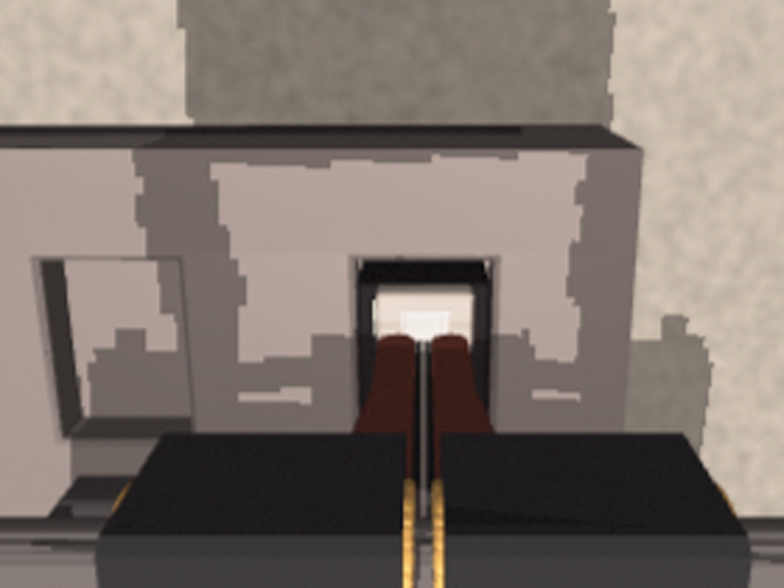

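The wrist view shows the pale lever tab at (424,313) lying over the black cartridge just in front of the finger tips, so the lever has swung forward. I press down until it stops.

```bash
for i in 1 2 3 4 5; do python3 -m inch '[[0,0,0.1,0],[0,0,0.2,0],[0,0,0.2,0]]'|egrep 'tcp|wrist'; done
```

```text
tcp_pos: [0.5471, 0.0812, 0.0387]
wrist_force: [0.4, 0.9, 0.4]
tcp_pos: [0.547, 0.0812, 0.0366]
wrist_force: [1.1, 0.6, 0.6]
tcp_pos: [0.547, 0.0811, 0.0349]
wrist_force: [-0.5, -0.2, 1.3]
tcp_pos: [0.5471, 0.0812, 0.0347]
wrist_force: [-5.2, -0.7, 9.5]
tcp_pos: [0.5472, 0.0812, 0.0344]
wrist_force: [-8.0, -1.2, 17.3]
```

Hard stop at TCP 34.7 mm means tip ≈ 73.5 mm, the top of a shut lever. Lever 2 is shut. Next, the far-left cartridge.

```bash
python3 -m inch '[[0,0,-2,0],[0,0,-5,0],[0,0,-9,0],[0,0,-13,0],[0.5,4,-13,0],[1,8,-13,0],[1.5,12,-13,0],[2,16,-13,0],[3,20,-13,0],[4,24,-13,0],[4,24,-13,0],[4,24,-13,0]]' 0.4|egrep 'tcp|wrist'; python3 -m inch '[[0,0,0,0],[0,0,0,0]]'|egrep tcp
cat > find.py <<'E'
from h import *
import pickle
c=cam('wrist'); pickle.dump(c,open('find.pkl','wb'))
for O,W,a,b in labels(c,.028):
    d=O-W; C=O-.31*d
    if .018<np.linalg.norm(d)<.022: yaw=np.arctan2(d[1],d[0]); print('centre',C.round(4)[:2],'yaw',yaw.round(3),a.round(),'delta to z=.03',delta(C[0],C[1],.03,np.pi/2+yaw))
E
python3 find.py
```

```text
tcp_pos: [0.4954, 0.321, 0.1601]
wrist_force: [0.4, -0.1, 0.4]
tcp_pos: [0.497, 0.3179, 0.1606]
centre [0.4426 0.3575] yaw -0.191 [328. 153.] delta to z=.03 [ 5.284  4.201 13.074  0.234]
```

```bash
python3 -m inch '[[2,1.5,2,0.1],[4,3,5,0.2],[5.28,4.2,9,0.234],[5.28,4.2,12,0.234],[5.28,4.2,13,0.234],[5.28,4.2,13,0.234],[5.28,4.2,13,0.234],[5.28,4.2,13,0.234]]'|egrep 'tcp|wrist'
python3 - <<'E'
from h import *
print(delta(.4426,.3575,-.0190,np.pi/2-.191))
E
python3 find.py
```

```text
tcp_pos: [0.4438, 0.3589, 0.0337]
wrist_force: [-0.9, 0.3, 0.6]
[ 0.111 -0.178  5.269 -0.   ]
centre [0.4422 0.3575] yaw -0.212 [289. 238.] delta to z=.03 [ 0.135 -0.201  0.39   0.021]
```

```bash
python3 -m inch '[[0.12,-0.15,2,0],[0.12,-0.15,4,0.01],[0.12,-0.15,4.8,0.01],[0.12,-0.15,5.15,0.01],[0.12,-0.15,5.15,0.01],[0.12,-0.15,5.15,0.01]]'|egrep 'tcp|wrist';python3 -m inch '[[0,0,0,0],[0,0,0,0],[0,0,0,0],[0,0,0,0],[0,0,0,0],[0,0,0,0]]' 0.95 20; python3 -m inch '[[0,0,-2,0],[0,0,-5,0],[0,0,-9,0],[0,0,-13,0],[0,0,-13,0],[0,0,-13,0],[0,0,-13,0]]'|egrep 'tcp|width'
python3 - <<'E'
from h import *
print(delta(.553,.008,.11,np.pi/2+.044))
E
```

```text
tcp_pos: [0.4412, 0.358, -0.0193]
wrist_force: [-0.1, 0.4, 0.5]
time: 34.15
tcp_pos: [0.4406, 0.3578, -0.0202]
ee_rot: [0.313, 3.125, 0.001]
wrist_force: [-1.5, -0.7, 2.3]
width: 0.341
grip_force: 20.0
tcp_pos: [0.4401, 0.3573, 0.1084]
width: 0.339
[-17.996 -31.999  -0.149  -0.244]
```

```bash
python3 -m inch '[[-1.8,-3.2,0,-0.04],[-3.6,-6.4,0,-0.08],[-5.4,-9.6,0,-0.12],[-7.2,-12.8,0,-0.16],[-9,-16,0,-0.2],[-10.8,-19.2,0,-0.244],[-12.6,-22.4,0,-0.244],[-14.4,-25.6,0,-0.244],[-16.2,-28.8,0,-0.244],[-18,-32,0,-0.244],[-18,-32,0,-0.244],[-18,-32,0,-0.244]]' |egrep 'tcp|wrist'; python3 -m inch '[[0,0,2,0],[0,0,5,0],[0,0,5,0],[0,0,5,0]]'|egrep tcp; python3 held.py .0482 .5525 .006
```

```text
tcp_pos: [0.5521, 0.0065, 0.1061]
wrist_force: [0.2, 0.3, -0.4]
tcp_pos: [0.5508, 0.0095, 0.0563]
held centre [0.5526 0.0088 0.1045] yaw 0.052 tcp [0.5508 0.0095 0.0563]
fix [ 0.165 -0.245  0.228  0.002]
```

```bash
python3 -m inch '[[0,-0.25,0,0],[0,-0.25,0,0],[0,-0.25,0,0],[0,-0.25,0,0]]'|egrep tcp; python3 held.py .0482 .5525 .006
```

```text
tcp_pos: [0.554, 0.0057, 0.0605]
held centre [0.5554 0.005  0.1087] yaw 0.051 tcp [0.554  0.0057 0.0605]
fix [ 0.263  0.115 -0.031  0.   ]
```

```bash
python3 -m inch '[[0.26,0.1,1,0],[0.26,0.1,2.2,0],[0.26,0.1,2.7,0],[0.26,0.1,2.7,0],[0.26,0.1,2.7,0]]'|egrep tcp; python3 held.py .0482 .5525 .006
```

```text
tcp_pos: [0.5501, 0.0066, 0.0313]
held centre [0.5517 0.0059 0.0795] yaw 0.05 tcp [0.5501 0.0066 0.0313]
fix [-0.047  0.01   0.049  0.   ]
```

```bash
python3 -m inch '[[-0.04,0,0.2,0],[-0.04,0,0.4,0],[-0.04,0,0.4,0]]'|egrep 'tcp|wrist'; for i in 1 2 3; do python3 -m inch '[[0,0,0.1,0],[0,0,0.3,0],[0,0,0.3,0]]'|egrep 'tcp|wrist'; done
```

```text
tcp_pos: [0.551, 0.0066, 0.0278]
wrist_force: [-0.6, -0.1, -0.5]
tcp_pos: [0.5509, 0.0066, 0.0248]
wrist_force: [-0.1, -0.7, -0.1]
tcp_pos: [0.5509, 0.0066, 0.0218]
wrist_force: [-1.3, 0.0, -0.1]
tcp_pos: [0.5509, 0.0066, 0.0188]
wrist_force: [0.2, -1.0, -0.6]
```

```bash
python3 -m inch '[[0,0,0.1,0],[0,0,0.23,0],[0,0,0.23,0]]'|egrep 'tcp|wrist'; python3 -m inch '[[0,0,0,0],[0,0,0,0],[0,0,0,0],[0,0,0,0]]' 0.45 |egrep 'tcp|wrist|width'; python3 -m inch '[[0,0,-2,0],[0,0,-5,0],[0,0,-9,0],[0,0,-13,0],[0,0,-15,0],[0,0,-15,0],[0,0,-15,0]]'|egrep 'tcp'
python3 - <<'E'
from h import *
import pickle
c=cam('wrist'); pickle.dump(c,open('w15.pkl','wb'))
for z in (.064,):
  for O,W,a,b in labels(c,z): print(z,O.round(4)[:2],W.round(4)[:2],a.round(),b.round(),np.linalg.norm(O-W).round(4))
E
python3 -m inch '[[-3.5,0,0,0],[-7,0,0,0],[-10.6,0,0,0],[-10.6,0,0,0],[-10.6,0,3,0],[-10.6,0,6,0],[-10.6,0,9,0],[-10.6,0,10.1,0],[-10.6,0,10.1,0],[-10.6,0,10.1,0]]' 1.0|egrep 'tcp|wrist|width'
```

```text
tcp_pos: [0.551, 0.0066, 0.0166]
wrist_force: [-0.5, -0.1, -0.6]
tcp_pos: [0.5512, 0.0066, 0.0171]
wrist_force: [0.2, -0.5, 0.1]
width: 0.548
tcp_pos: [0.552, 0.0065, 0.1685]
0.064 [0.4342 0.0338] [0.4162 0.034 ] [326.  80.] [328.  59.] 0.018
0.064 [0.5588 0.0063] [0.5389 0.0054] [291. 207.] [291. 188.] 0.0199
0.064 [0.5911 0.2339] [0.5739 0.2296] [498. 244.] [498. 229.] 0.0177
0.064 [ 0.7664 -0.2539] [ 0.7932 -0.2529] [ 72. 360.] [ 76. 378.] 0.0269
tcp_pos: [0.6561, 0.0112, 0.0653]
wrist_force: [-0.1, -0.7, 0.9]
width: 0.006
```

```bash
for i in 1 2 3; do python3 -m inch '[[0.7,0,0,0],[1.4,0,0,0],[2.1,0,0,0],[2.8,0,0,0],[2.8,0,0,0]]'|egrep 'tcp|wrist'; done;  python3 -m inch '[[0.5,0,0.3,0],[1,0,0.6,0],[1.5,0,1,0],[1.5,0,1,0]]'|egrep 'tcp|wrist';  python3 -m inch '[[0.4,0,0.5,0],[0.8,0,1,0],[0.8,0,1.5,0],[0.8,0,1.5,0]]'|egrep 'tcp|wrist';  for i in 1 2 3 4 5; do python3 -m inch '[[0,0,0.1,0],[0,0,0.2,0],[0,0,0.2,0]]'|egrep 'tcp|wrist'; done
```

```text
tcp_pos: [0.6285, 0.01, 0.0676]
wrist_force: [-0.8, -0.3, 0.1]
tcp_pos: [0.5997, 0.0087, 0.0659]
wrist_force: [0.1, 0.4, -0.7]
tcp_pos: [0.5718, 0.0075, 0.0661]
wrist_force: [-1.1, -0.7, -0.6]
tcp_pos: [0.5567, 0.0069, 0.0546]
wrist_force: [-0.6, 0.6, -0.1]
tcp_pos: [0.5491, 0.0065, 0.0393]
wrist_force: [-0.1, -0.6, 0.4]
tcp_pos: [0.5501, 0.0065, 0.0388]
wrist_force: [-0.3, -0.6, 0.4]
tcp_pos: [0.5502, 0.0065, 0.0368]
wrist_force: [-0.1, 0.4, 0.4]
tcp_pos: [0.5502, 0.0065, 0.035]
wrist_force: [0.5, 0.0, 0.2]
tcp_pos: [0.5503, 0.0065, 0.0347]
wrist_force: [-4.1, 0.7, 7.5]
tcp_pos: [0.5504, 0.0065, 0.0344]
wrist_force: [-8.5, 0.3, 16.5]
```

```bash
python3 -m inch '[[0,0,-2,0],[0,0,-5,0],[0,0,-9,0],[0,0,-13,0],[-0.7,4,-13,0],[-1.4,8,-13,0],[-2.1,12,-13,0],[-2.8,16,-13,0],[-4,20,-13,0],[-5.5,23,-13,0],[-5.5,23,-13,0],[-5.5,23,-13,0]]' 0.4|egrep 'tcp|wrist'; python3 -m inch '[[0,0,0,0],[0,0,0,0],[0,0,0,0]]'|egrep tcp; python3 find.py
```

```text
tcp_pos: [0.5946, 0.2403, 0.1592]
wrist_force: [0.8, -1.1, 0.4]
tcp_pos: [0.595, 0.2374, 0.1616]
centre [0.5987 0.2602] yaw 0.219 [312. 204.] delta to z=.03 [-0.446  2.259 13.171 -0.176]
```

```bash
python3 -m inch '[[-0.1,1.1,2,-0.09],[-0.15,2.25,5,-0.176],[-0.15,2.25,9,-0.176],[-0.15,2.25,12,-0.176],[-0.15,2.25,13.1,-0.176],[-0.15,2.25,13.1,-0.176],[-0.15,2.25,13.1,-0.176],[-0.15,2.25,13.1,-0.176]]'|egrep 'tcp|wrist'; python3 find.py;python3 - <<'E'
from h import *
print(delta(.596,.2596,-.0195,np.pi/2+.219))
E
```

```text
tcp_pos: [0.5971, 0.2614, 0.0334]
wrist_force: [0.5, -0.5, -0.1]
centre [0.5986 0.2597] yaw 0.26 [289. 242.] delta to z=.03 [-0.086 -0.218  0.367 -0.04 ]
[ 1.970e-01 -1.740e-01  5.316e+00  1.000e-03]
```

```bash
python3 -m inch '[[0.2,-0.18,2,-0.03],[0.2,-0.18,4,-0.03],[0.2,-0.18,4.8,-0.03],[0.2,-0.18,5.25,-0.03],[0.2,-0.18,5.25,-0.03],[0.2,-0.18,5.25,-0.03]]'|egrep 'tcp|wrist';python3 -m inch '[[0,0,0,0],[0,0,0,0],[0,0,0,0],[0,0,0,0],[0,0,0,0],[0,0,0,0]]' 0.95 20; python3 -m inch '[[0,0,-2,0],[0,0,-5,0],[0,0,-9,0],[0,0,-13,0],[0,0,-14,0],[0,0,-14,0],[0,0,-14,0]]'|egrep 'tcp|width'
python3 - <<'E'
from h import *
print(delta(.556,-.068,.12,np.pi/2+.044))
E
```

```text
tcp_pos: [0.5946, 0.2594, -0.0211]
wrist_force: [-0.4, 0.7, 0.1]
time: 46.2
tcp_pos: [0.5942, 0.2593, -0.0219]
ee_rot: [-0.392, 3.116, 0.0]
wrist_force: [0.1, -0.3, 2.2]
width: 0.339
grip_force: 20.0
tcp_pos: [0.594, 0.2591, 0.1172]
width: 0.342
[ 11.781 -30.751  -0.285   0.206]
```

```bash
python3 -m inch '[[1.2,-3.1,0,0.04],[2.4,-6.2,0,0.08],[3.6,-9.3,0,0.12],[4.8,-12.4,0,0.16],[6,-15.5,0,0.206],[7.2,-18.6,0,0.206],[8.4,-21.7,0,0.206],[9.6,-24.8,0,0.206],[10.8,-27.9,0,0.206],[11.8,-30.7,0,0.206],[11.8,-30.7,0,0.206],[11.8,-30.7,0,0.206]]' |egrep 'tcp|wrist'; python3 -m inch '[[0,0,2,0],[0,0,5,0],[0,0,6,0],[0,0,6,0],[0,0,6,0],[0,0,6,0]]'|egrep tcp; python3 held.py .0499 .5557 -.0688
```

```text
tcp_pos: [0.554, -0.0687, 0.114]
wrist_force: [0.4, 0.4, -0.5]
tcp_pos: [0.5561, -0.067, 0.0585]
held centre [ 0.5606 -0.0676  0.1084] yaw 0.05 tcp [ 0.5561 -0.067   0.0585]
fix [ 0.531 -0.073  0.055  0.001]
```

```bash
python3 -m inch '[[0.5,-0.1,1,0],[0.5,-0.1,2.2,0],[0.5,-0.1,2.7,0],[0.5,-0.1,2.7,0],[0.5,-0.1,2.7,0],[0.5,-0.1,2.7,0]]'|egrep 'tcp|wrist'; python3 held.py .0499 .5557 -.0688
```

```text
tcp_pos: [0.5509, -0.0688, 0.031]
wrist_force: [-0.1, 0.1, -0.5]
held centre [ 0.5555 -0.0693  0.0809] yaw 0.042 tcp [ 0.5509 -0.0688  0.031 ]
fix [-0.016  0.056  0.014  0.   ]
```

```bash
python3 -m inch '[[0,0.05,0.2,0],[0,0.05,0.4,0],[0,0.05,0.4,0]]'|egrep 'tcp|wrist'; for i in 1 2 3; do python3 -m inch '[[0,0,0.1,0],[0,0,0.3,0],[0,0,0.3,0]]'|egrep 'tcp|wrist'; done
```

```text
tcp_pos: [0.5504, -0.0682, 0.0261]
wrist_force: [-0.8, -0.3, -0.0]
tcp_pos: [0.5503, -0.0683, 0.0229]
wrist_force: [0.2, 0.2, -0.8]
tcp_pos: [0.5504, -0.0683, 0.02]
wrist_force: [-0.3, -0.2, -0.4]
tcp_pos: [0.5504, -0.0683, 0.0169]
wrist_force: [-0.2, 0.3, -0.1]
```

```bash
python3 -m inch '[[0,0,0.1,0],[0,0,0.23,0],[0,0,0.23,0]]'|egrep 'tcp|wrist'; python3 -m inch '[[0,0,0,0],[0,0,0,0],[0,0,0,0],[0,0,0,0]]' 0.45 |egrep 'tcp|wrist|width'; python3 -m inch '[[0,0,-2,0],[0,0,-5,0],[0,0,-9,0],[0,0,-13,0],[0,0,-15,0],[0,0,-15,0],[0,0,-15,0]]'|egrep 'tcp'
python3 - <<'E'
from h import *
import pickle
c=cam('wrist'); pickle.dump(c,open('w16.pkl','wb'))
for z in (.064,):
  for O,W,a,b in labels(c,z): print(z,O.round(4)[:2],W.round(4)[:2],a.round(),b.round(),np.linalg.norm(O-W).round(4))
E
python3 -m inch '[[-3.5,0,0,0],[-7,0,0,0],[-10.9,0,0,0],[-10.9,0,0,0],[-10.9,0,3,0],[-10.9,0,6,0],[-10.9,0,9,0],[-10.9,0,9.9,0],[-10.9,0,9.9,0],[-10.9,0,9.9,0]]' 1.0|egrep 'tcp|wrist|width'
```

```text
tcp_pos: [0.5504, -0.0683, 0.0148]
wrist_force: [0.5, -0.3, -0.9]
tcp_pos: [0.5507, -0.0684, 0.0153]
wrist_force: [-0.5, 0.3, -0.8]
width: 0.545
tcp_pos: [0.5514, -0.0685, 0.1668]
0.064 [0.4343 0.0267] [0.4162 0.0271] [398.  84.] [402.  63.] 0.0181
0.064 [ 0.5615 -0.0686] [ 0.5417 -0.0694] [291. 210.] [291. 192.] 0.0198
tcp_pos: [0.6587, -0.0634, 0.0656]
wrist_force: [-0.3, 0.2, 0.9]
width: 0.006
```

```bash
for i in 1 2 3; do python3 -m inch '[[0.7,0,0,0],[1.4,0,0,0],[2.1,0,0,0],[2.8,0,0,0],[2.8,0,0,0]]'|egrep 'tcp|wrist'; done;  python3 -m inch '[[0.5,0,0.3,0],[1,0,0.6,0],[1.5,0,1,0],[1.5,0,1,0]]'|egrep 'tcp|wrist';  python3 -m inch '[[0.4,0,0.5,0],[0.8,0,1,0],[0.8,0,1.5,0],[0.8,0,1.5,0]]'|egrep 'tcp|wrist';  for i in 1 2 3 4 5; do python3 -m inch '[[0,0,0.1,0],[0,0,0.2,0],[0,0,0.2,0]]'|egrep 'tcp|wrist'; done; python3 -m inch '[[0,0,-2,0],[0,0,-5,0],[0,0,-9,0],[4,0,-13,0],[8,0,-13,0],[8,0,-13,0],[8,0,-13,0],[8,0,-13,0]]'|egrep 'tcp|wrist'
python3 - <<'E'
from h import *
import pickle
c=cam('wrist'); pickle.dump(c,open('w17.pkl','wb')); t=cam('top');s=cam('scene'); pickle.dump((t,s),open('ts17.pkl','wb'))
a=cv2.resize(t['pixels'][150:290,120:420],None,fx=2.6,fy=2.6,interpolation=cv2.INTER_CUBIC)
b=cv2.resize(s['pixels'][160:270,140:400],None,fx=2,fy=2,interpolation=cv2.INTER_CUBIC)
im=np.zeros((a.shape[0]+b.shape[0],780,3),np.uint8); im[:a.shape[0],:a.shape[1]]=a; im[a.shape[0]:,:b.shape[1]]=b; print(im.shape); cv2.imwrite('pics/chk.png',im[...,::-1])
E
```

```text
tcp_pos: [0.6308, -0.0649, 0.0677]
wrist_force: [0.3, 0.0, -0.0]
tcp_pos: [0.6023, -0.066, 0.0661]
wrist_force: [0.1, 0.5, -0.7]
tcp_pos: [0.5743, -0.0673, 0.0663]
wrist_force: [-0.0, -0.1, 0.4]
tcp_pos: [0.5591, -0.0678, 0.0549]
wrist_force: [-0.3, -0.6, 0.2]
tcp_pos: [0.5516, -0.0682, 0.0395]
wrist_force: [-0.6, -0.0, 0.5]
tcp_pos: [0.5526, -0.0682, 0.039]
wrist_force: [-0.1, 0.5, -1.3]
tcp_pos: [0.5526, -0.0682, 0.0371]
wrist_force: [0.3, 0.8, 0.7]
tcp_pos: [0.5526, -0.0683, 0.035]
wrist_force: [0.2, -1.4, -0.4]
tcp_pos: [0.5527, -0.0683, 0.0347]
wrist_force: [-3.5, 0.1, 8.3]
tcp_pos: [0.5528, -0.0683, 0.0345]
wrist_force: [-7.8, 1.2, 15.4]
tcp_pos: [0.4729, -0.0718, 0.1615]
wrist_force: [-0.3, -0.4, 0.0]
(584, 780, 3)
```

View pics/chk.png

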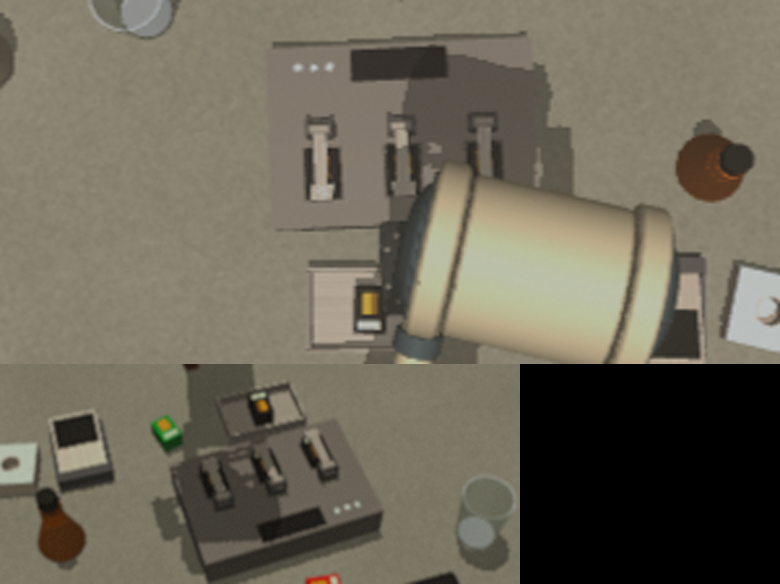

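All three levers lie shut over the cartridges, the spent one is in the tray, the stopper is in the flask, and no black cartridge is left on the bench. Now the pedal, with its pad at about (0.398, −0.237).

Run:
```python
from h import *
print(delta(.398,-.237,.03,np.pi/2))
```

```text
[  8.206 -16.196  13.003   0.044]
```

```bash
python3 -m inch '[[2,-4,0,0.044],[4,-8,0,0.044],[6,-12,0,0.044],[8.2,-16.2,0,0.044],[8.2,-16.2,4,0.044],[8.2,-16.2,8,0.044],[8.2,-16.2,11,0.044],[8.2,-16.2,13,0.044],[8.2,-16.2,13,0.044],[8.2,-16.2,13,0.044]]'|egrep 'tcp|wrist';  for i in 1 2 3 4 5; do python3 -m inch '[[0,0,0.25,0],[0,0,0.5,0],[0,0,0.7,0],[0,0,0.7,0]]'|egrep 'tcp|wrist'; done
```

```text
tcp_pos: [0.3973, -0.2367, 0.0296]
wrist_force: [0.6, 0.1, -0.1]
tcp_pos: [0.3984, -0.2374, 0.0249]
wrist_force: [0.3, 0.3, -0.9]
tcp_pos: [0.3976, -0.237, 0.0166]
wrist_force: [-0.8, -0.2, 0.9]
tcp_pos: [0.3976, -0.237, 0.0095]
wrist_force: [0.7, 0.6, -0.4]
tcp_pos: [0.3978, -0.2374, 0.0031]
wrist_force: [-0.6, 0.2, 3.5]
tcp_pos: [0.3976, -0.2374, -0.0041]
wrist_force: [-2.3, -0.4, 5.6]
```

```bash
for i in 1 2 3 4 5; do python3 -m inch '[[0,0,0.1,0],[0,0,0.2,0],[0,0,0.2,0]]'|egrep 'tcp|wrist'; done
```

```text
tcp_pos: [0.3976, -0.2374, -0.0058]
wrist_force: [-3.6, -0.3, 5.8]
tcp_pos: [0.3975, -0.2375, -0.0077]
wrist_force: [-4.6, -0.5, 7.2]
tcp_pos: [0.3973, -0.2375, -0.0097]
wrist_force: [-4.0, -0.7, 6.4]
tcp_pos: [0.3972, -0.2375, -0.0117]
wrist_force: [-5.3, 0.1, 7.1]
tcp_pos: [0.3972, -0.2375, -0.0132]
wrist_force: [-6.3, 0.6, 9.0]
```

```bash
for i in 1 2; do python3 -m inch '[[0,0,0.1,0],[0,0,0.2,0],[0,0,0.2,0],[0,0,0.2,0]]'|egrep 'tcp|wrist'; done
```

```text
tcp_pos: [0.3973, -0.2376, -0.0136]
wrist_force: [-9.6, 2.7, 18.2]
tcp_pos: [0.3973, -0.2377, -0.0139]
wrist_force: [-14.8, 5.5, 27.9]
```

The force rises sharply from TCP −13.2 mm, which is the pedal's stop. Release it, clear it and check.

```bash
python3 -m inch '[[0,0,-1,0],[0,0,-2,0],[0,0,-4,0],[0,0,-8,0],[0,0,-12,0],[0,0,-15,0],[0,0,-15,0],[0,0,-15,0],[0,0,-15,0],[0,0,-15,0]]'
python3 - <<'E'
from h import *
import pickle
c=cam('wrist'); pickle.dump(c,open('w18.pkl','wb'))
# dark pad extent: up vs w7 reference, as world coordinates at z=.045
for f in('w7','w18'):
    k=pickle.load(open(f+'.pkl','rb')); m=(k['pixels'].max(2)<75).astype(np.uint8); n,l,st,ce=cv2.connectedComponentsWithStats(m)
    for i in range(1,n):
        if 1000<st[i,4]<6000 and st[i,1]<260 and st[i,0]>100: x,y,w,h=st[i,:4]; print(f,st[i].tolist(),ray(k,ce[i],.045).round(4),ray(k,(x,y),.045).round(4),ray(k,(x+w,y+h),.045).round(4))
E
```

```text
time: 61.17
tcp_pos: [0.3972, -0.2366, 0.1298]
ee_rot: [0.0, -3.139, -0.003]
wrist_force: [0.4, 0.4, 0.3]
width: 0.003
grip_force: 0.0
w7 [321, 130, 60, 40, 2221] [ 0.4029 -0.2371  0.045 ] [ 0.3829 -0.2676  0.045 ] [ 0.425  -0.2025  0.045 ]
w18 [262, 192, 61, 38, 2217] [ 0.4019 -0.2362  0.045 ] [ 0.3836 -0.2651  0.045 ] [ 0.4226 -0.2047  0.045 ]
w18 [515, 201, 45, 45, 1316] [0.4148 0.0081 0.045 ] [ 0.3926 -0.0169  0.045 ] [0.44   0.0388 0.045 ]
```

The pedal is back up, in the same place and at the same apparent size as before. Handing in.

```bash
python3 -c "
from bench import r
print(r.job_done())"
```

```text
the job is handed in; nothing more can be done
None
```

The job is done and handed in at about 61 s: the spent cartridge is in the tray, the stopper is fully home, all three black cartridges are seated with their levers shut, and the start pedal was pressed to its stop and came back up.

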